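# Hang the bell on the boom stand's safety hook

### The job

Pick up the brass bell that has the tall bail and hang it on the safety hook of the boom stand: bring the bail over the hook's nose, press it down through the sprung gate until the gate snaps shut above it, then, still holding it, tug it up against the closed gate with a pull of about 6 N to be sure it is caught. Go gently on the hook (never more than 14 N), let the bell hang still and free, and leave everything else on the table where it stands.

Things in the scene. Friction and masses are not known exactly. Their poses are not given: they have to be found in the camera images.
- bell_mid (a point): Brass bell with a tall bail, no clapper, 160 mm high in all, 0.25 to 0.46 kg, mouth down on the table: 84 mm across the rim, 60 mm at the shoulder, a flat crown 88 mm above the rim; on the crown a rigid upright loop, the bail. This point: on the axis, 80 mm above the rim's underside. z points up the bell, y lies along the bail's top bar (loop in the y-z plane; a half turn about z looks the same)
- bail_bar (a point): Middle of the centre line of the bail's level top bar, 76 mm above bell_mid; same axes. The bail is 8 mm round rod: two straight upright legs 58 mm over their outsides, joined by this bar. The loop inside is 42 mm wide and 64 mm high. Gripped by its legs from outside (closing along y) just below the bar, it leaves the inside free
- hook_mouth (a point): Middle of the closed gate of the steel safety hook at the free end of a level rod; it moves with the hook. x points along the rod from hook to post, y across, z up. The hook is an upturned J of 7 mm wire in the x-z plane, its bow's underside 34 mm below this point; the mouth is 16 mm long inside. The rod's axis is 20 mm below this point, 10 mm thick; the post is 0.09 to 0.25 m away
- hook_nose (a point): End of the hook's nose, its free upturned end on the side away from the post: 10.5 mm from hook_mouth towards -x and 3 mm above it. The nose's top is 3.5 mm above this point, so a bar must pass over it at least 8 mm above this point. Axes as for hook_mouth
- gate_pivot (a point): Pivot of the gate on the hook's shank, 13.5 mm from hook_mouth on the post's side. The gate is a 3 mm wire tongue, 9 mm wide, 20 mm long, level across the mouth; it opens only downward. A bar along y pressed straight down at hook_mouth needs 5 to 11 N and clears the gate's tip 17 to 23 mm below hook_mouth; then the gate springs shut above it and the push drops
- clamp (a point): Rubber bush in which the rod is clamped at the post, on the rod's axis. The rod is drawn out by a different length each time; on this bush it gives under load like a soft spring: the hook dips (or rises) 0.5 to 3.6 mm per newton, while the gate is pushed, under the bell's weight and when tugged, and springs back when unloaded. More than 14 N on the hook strains it
- hook_seat (a point): Where the centre of the bail's top bar rests when hanging in the bottom of the hook's bow: 23.5 mm below hook_mouth. Axes as for hook_mouth; it moves with the hook
- gate (a joint): Angle of the hook's gate in rad: 0 closed (sprung shut against the nose, it cannot rise further), growing as it is pushed down and inward, at most 1.35
- handbell: A brass hand bell with a turned dark wooden handle, 112 mm tall, 68 mm across the rim, standing on the table; not part of the job. Origin at the middle of its underside
- mallet: A bowl mallet lying on the table: round pale wooden handle, 16 mm thick, 210 mm long, black ball head of 44 mm at the +x end; not part of the job. Origin under its middle
- small_bowl: A matt black singing bowl 152 mm across and 112 mm high; not part of the job. Origin at the middle of its underside
- quartz: A cluster of pale quartz points, 70 by 50 mm, 72 mm high; not part of the job. Origin at the middle of its underside
- elephant: A plain brass elephant figurine, about 100 mm long, 93 mm high; not part of the job. Origin at the middle of its underside
- fork: An aluminium tuning fork lying flat, 215 mm long, 34 mm wide, 10 mm thick; not part of the job. Origin at its underside near the crotch
- cymbal: A small brass cymbal lying mouth down, 66 mm across, 16 mm high; not part of the job. Origin at the middle of its underside
Things that resemble listed ones, but are neither listed nor needed, are in the scene too. Leave any orange or white look-alike of the part that bears bell_mid alone.

How it is judged:
On the way, in this order (a step that is already met when the one before it is completed fails the run):
1. the bail, pressed down on the gate, pushes it open (value of joint gate above 0.4 rad and contact force between bell and gate above 1.5 N), for 0.03 s.
2. with the bail inside the hook and the gate snapped shut above it, the bell is tugged up against the gate with about 5 N (value of joint gate below 0.15 rad and z of bail_bar in the frame of hook_mouth between -0.02 and -0.002 m and contact force between bell and gate above 3.5 N and contact force between bell and the fingers above 0.5 N), for 0.1 s.
At the end, for the whole second after the job is handed in: The bell hangs by its bail's top bar in the bottom of the hook's bow (bar's middle within 12 mm along and 20 mm across the hook and -6 to +10 mm in height of hook_seat), the gate shut above it (below 0.15 rad), the bell upright within 0.3 rad, released and still (below 0.1 m/s) (value of joint gate below 0.15 rad and x of bail_bar in the frame of hook_seat between -0.012 and 0.012 m and y of bail_bar in the frame of hook_seat between -0.02 and 0.02 m and z of bail_bar in the frame of hook_seat between -0.006 and 0.01 m and angle between bell_mid's own z axis and vertical below 0.3 rad and linear speed of bell below 0.1 m/s and contact force between bell and the fingers below 0.1 N); the robot touches nothing.
It fails at once if the bell presses on the hook with more than 14 N (contact force between bell and rod above 14 N).
It fails at once if another thing on the table is moved by more than 25 mm (distance of any of handbell, mallet, small_bowl, quartz, elephant, fork, cymbal from where it was at the start of the episode above 0.025 m).
It also fails if it takes over 72 s, if anything falls off the work surface, if the arm or the gripper's body presses on something with over 40 N, if the wrist force passes 120 N, or if a joint passes its speed limit or range.

### The arm

A 7-joint arm with a two-finger parallel gripper is mounted at the origin on the work surface. World frame = base frame: x ahead of the robot, y to its left, z up, the work surface at z = 0. Lengths are in m, angles in rad, forces in N, time in s.
With the tool pointing down it reaches from about 0.425 to 0.95 m from the base axis. Payload 4.7 kg.
Tool frame: the origin (TCP) lies at the very end of the fingers, on their centre line; the grasp point (between the pads) lies bot.grip_point_offset behind it (bot.grip_point_offset is the distance from the TCP to the grasp point, in m); z points along the fingers, y is the direction in which the jaws open and shut (so a half turn about z gives the same grasp; the last joint's range is limited). The gripper opens to 87 mm and grips with 3 to 60 N. Pads are 19 mm wide; open, the fingers measure 117 mm over their backs; the gripper's body (75 mm by 190 mm) begins 51 mm behind the grasp point.
Start: joints at [1.204, 0.469, -0.049, 1.532, 0.024, 1.141, -0.082], TCP at [0.224, -0.637, 0.2] pointing down, gripper open.
Joint ranges: [-2.59, 2.59], [-0.33, 1.99], [-1.39, 1.29], [0.1, 2.45], [-1.04, 4.18], [0.21, 1.99], [-2.66, 2.66]. Speed limits (rad/s): [2.57, 2.57, 3.14, 3.14, 3.14, 3.14, 3.14].

### API

Orientations are given as a unit quaternion [x, y, z, w].
In Python, from bench import bot gives the robot as it stands. The module is installed in compiled form; this text tells all that it offers.
- The arm moves only by the tool play_rows, never from a script. Its argument "deltas" is a list of rows, each a list of 7 numbers: the shift along the tool's x, y, z in m, then the turn, a rotation vector about the tool's x, y, z in rad, then the finger opening in m, from 0 to 0.087. In form: [[x, y, z, wx, wy, wz, hand], ...]. A call has exactly 8 rows; each row shifts and turns the commanded pose from where the row before left it, along the tool's axes as they then stand; what a row does not reach is not made up. A row lasts 1/8 s, in which the tool goes at most 62.5 mm and 10.7 degrees, less where a joint would pass 70% of its speed; a pose out of reach is approached as far as the arm can. A call with a gripper value outside its range is refused whole. The fingers move at their own pace and stop on an object; "newtons" is the grip in N (left out, the last holds). Time passes only in rows, so rows that do not move let the fingers close, or fill a call up. It gives the time, the measured TCP pose, the force and the opening at its end, in the units of the state.
- bot.get_state(): the state, without advancing time (a new reading comes with each control period).
- bot.get_image(name): name is "scene" or "top" or "wrist"; returns the picture (384x512x3 uint8, blue, green, red); there is no depth.
- bot.camera_params(name): a dict with "fov_y" (degrees; the focal length in pixels is half the picture's height over the tangent of half this angle, whatever the lens; pixels are square), "cx", "cy" (the principal point, pixels), "dist" ([k1, k2, p1, p2, k3] as OpenCV has them; the pictures are not rectified), "R" (3x3) and "t" (3): a world point X has camera coordinates R X + t; the wrist camera has in their place "mount" (4x4, takes a point from camera to tool coordinates, whose origin is the TCP and whose axes are the flange's). Camera axes: x right, y down, z forward; pixel columns grow to the right and rows downward; lengths in m; the calibration is good to about 2 mm. A picture is of the moment at which its call begins: read the wrist's pose just before it. camera_params takes no time and is no camera call.
- bot.job_done(): hands the job in, once; it reports no verdict.
The state is a dict: "time_s": time; "q": joint angles; "joint_vel": joint speeds; "joint_efforts": joint torques, N m; "eef_pos": TCP position; "tcp_rot": TCP orientation; "force": force on the tool from outside, world axes, zero at the start; "moment": the same for the moment, N m; "opening": finger opening in m.
Only numpy, scipy, OpenCV 4.12 (cv2) and the standard library are available. Lean on these libraries where they do the work, as an engineer would, in place of code of your own. Each camera call takes 0.05 s, during which the arm holds its last target.

## Working session

There is one attempt and no reset: what is moved stays moved. The work goes in short steps, Python scripts to look and compute and a tool call to move; the robot and the scene stay as the last step left them, time stands still between calls to the robot, and variables do not carry over. Pictures are saved under pics/ and viewed, and the job is handed in when it is done.

Besides the shell and the picture viewer there is one more tool, called after "Emit:" by a JSON object that holds its "fn" and its "kwargs". play_rows: Moves the arm, as the interface text tells. Its arguments: {"type":"object","properties":{"deltas":{"type":"array","items":{"type":"array","items":{"type":"number"}}},"newtons":{"type":"number"}},"required":["deltas"]}

```bash
mkdir -p pics; python3 - <<'E'
from bench import bot
import cv2,numpy as np
s=bot.get_state();print({k:np.round(v,4).tolist() for k,v in s.items()}, bot.grip_point_offset)
for n in ["scene","top","wrist"]:
    p=bot.camera_params(n);print(n,{k:np.round(v,4).tolist() for k,v in p.items()})
    cv2.imwrite(f"pics/{n}0.png",bot.get_image(n))
E
```

```text
{'time_s': 0.0, 'q': [1.2041, 0.4694, -0.0486, 1.5337, 0.0241, 1.141, -0.0823], 'joint_vel': [-0.0005, 0.0018, 0.0007, 0.0006, -0.0018, -0.001, -0.0], 'joint_efforts': [-0.0003, -50.798, -0.0813, -23.6162, -0.0614, 0.0381, 0.0002], 'eef_pos': [0.2235, -0.6363, 0.1989], 'tcp_rot': [0.9858, 0.1681, -0.0002, -0.0009], 'force': [0.0541, 0.4026, 0.2442], 'moment': [0.0394, 0.0118, 0.0561], 'opening': 0.0864} 0.0187
scene {'fov_y': 42.9421, 'cx': 255.3788, 'cy': 197.0926, 'dist': [-0.0734, 0.0, 0.0, 0.0, 0.0], 'R': [[-0.8341, 0.5515, 0.0054], [0.3294, 0.506, -0.7972], [-0.4424, -0.6632, -0.6037]], 't': [0.4757, -0.0141, 1.9225]}
top {'fov_y': 46.5515, 'cx': 257.0772, 'cy': 191.117, 'dist': [-0.0786, 0.0, 0.0, 0.0, 0.0], 'R': [[-0.0158, -0.9999, -0.0046], [-0.9909, 0.0162, -0.1337], [0.1338, 0.0025, -0.991]], 't': [-0.0051, 0.56, 1.287]}
wrist {'fov_y': 66.1315, 'cx': 258.7576, 'cy': 186.5325, 'dist': [0.0044, 0.0, 0.0, 0.0, 0.0], 'mount': [[-0.0006, -0.9616, -0.2743, 0.0754], [1.0, -0.0008, 0.0008, 0.0001], [-0.001, -0.2743, 0.9616, -0.1848], [0.0, 0.0, 0.0, 1.0]]}
```

View pics/scene0.png

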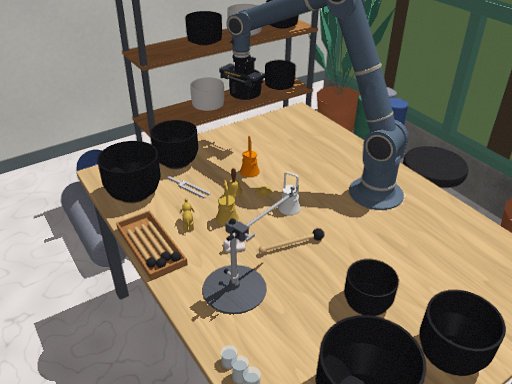

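View pics/top0.png

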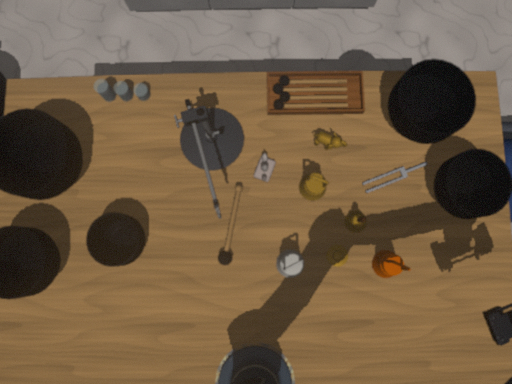

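View pics/wrist0.png

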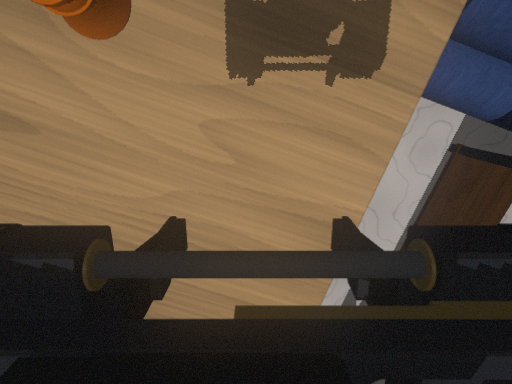

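The scene picture shows the brass bell near (228,207), with a white look-alike at (290,200) and an orange one at (250,160). The boom stand's post is at about (235,240), with its hook end near (290,195). In the top view the bell is at (313,187) and the hook end at (218,213). Next I'll enlarge these areas.

```bash
python3 - <<'E'
import cv2
a=cv2.imread("pics/scene0.png")[160:270,180:330];cv2.imwrite("pics/scene0z.png",cv2.resize(a,None,fx=5,fy=5,interpolation=cv2.INTER_CUBIC))
a=cv2.imread("pics/top0.png")[80:230,170:370];cv2.imwrite("pics/top0z.png",cv2.resize(a,None,fx=4,fy=4,interpolation=cv2.INTER_CUBIC))
E
```

```text
(no output)
```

View pics/scene0z.png

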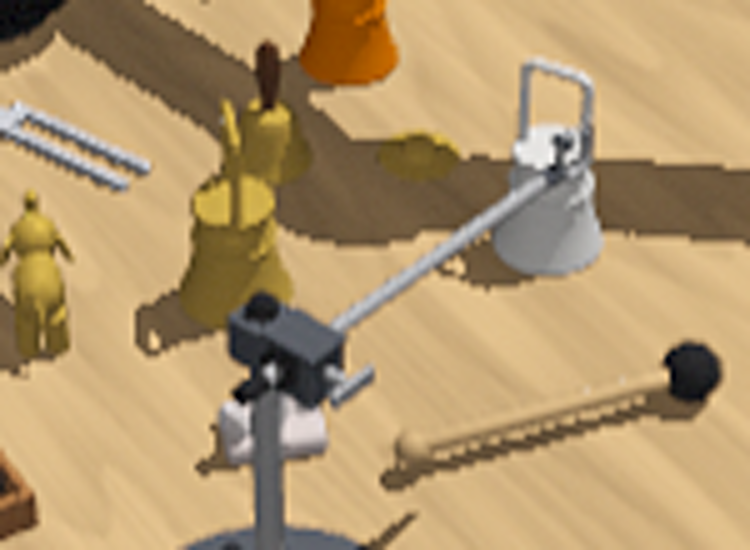

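View pics/top0z.png

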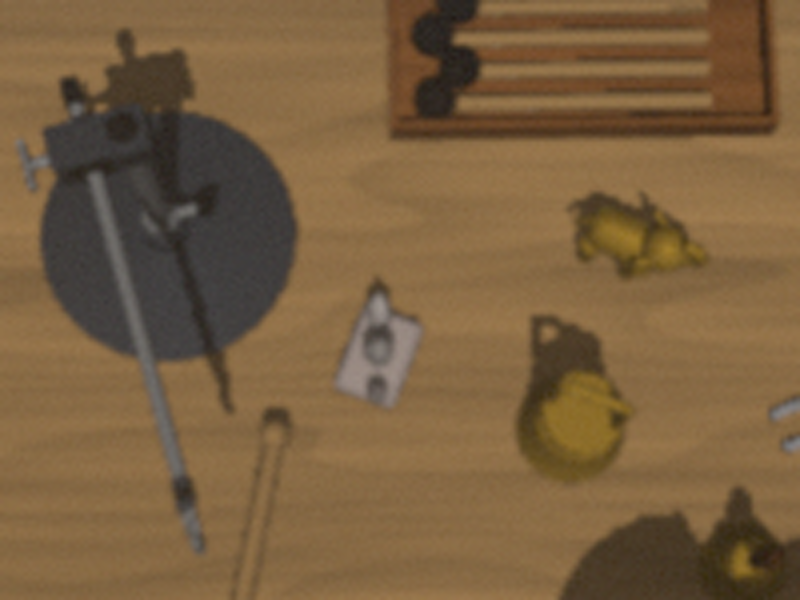

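```bash
cat > h.py <<'E'
import numpy as np,cv2
from scipy.spatial.transform import Rotation as Rot
def K(p,h=384):
    f=h/2/np.tan(np.radians(p["fov_y"])/2);return np.array([[f,0,p["cx"]],[0,f,p["cy"]],[0,0,1]])
def ext(p,st=None):
    if "R" in p: return np.array(p["R"]),np.array(p["t"])
    M=np.array(p["mount"]);T=np.eye(4);T[:3,:3]=Rot.from_quat(st["tcp_rot"]).as_matrix();T[:3,3]=st["eef_pos"]
    C=np.linalg.inv(T@M);return C[:3,:3],C[:3,3]
def ray(p,uv,st=None):
    R,t=ext(p,st);n=cv2.undistortPoints(np.array([[uv]],float),K(p),np.array(p["dist"])).ravel()
    d=R.T@np.array([n[0],n[1],1]);return -R.T@t,d/np.linalg.norm(d)
def plane(r,z): return r[0]+r[1]*(z-r[0][2])/r[1][2]
def tri(rs):
    A=sum(np.eye(3)-np.outer(d,d) for o,d in rs);b=sum((np.eye(3)-np.outer(d,d))@o for o,d in rs)
    X=np.linalg.solve(A,b);return X,[np.linalg.norm(np.cross(d,X-o)) for o,d in rs]
def proj(p,X,st=None):
    R,t=ext(p,st);return cv2.projectPoints(np.array(X,float).reshape(-1,1,3),cv2.Rodrigues(R)[0],t,K(p),np.array(p["dist"]))[0].reshape(-1,2)
E
python3 - <<'E'
from bench import bot
from h import *
T=bot.camera_params("top");S=bot.camera_params("scene")
z=lambda u,v:(u/4+170-.4,v/4+80-.4); s=lambda u,v:(u/5+180-.4,v/5+160-.4)
print("bail ends",plane(ray(T,z(575,377)),.156),plane(ray(T,z(630,410)),.156))
print("hooktip",tri([ray(T,z(198,548)),ray(S,s(563,145))]))
print("clamp",tri([ray(T,z(97,172)),ray(S,s(332,338))]))
print("bail", [ (tri([ray(T,z(602,393)),ray(S,s(230,115))]))])
for n,a in dict(handbell=(765,558),cymbal=None).items():
    if a: print(n,plane(ray(T,z(*a)),.1))
for n,a in dict(handbell=(355,220),cymb=(338,255),white=(291,265),orange=(386,265),mh=(225,257),mt=(239,186),quartz=(264,167),eleph=(328,140)).items(): print(n,plane(ray(T,a),.04))
E
```

```text
bail ends [ 0.58869343 -0.16801616  0.156     ] [ 0.56542719 -0.20461603  0.156     ]
hooktip (array([0.47491873, 0.07429901, 0.25785699]), [np.float64(0.008206380642140536), np.float64(0.008206380642140491)])
clamp (array([0.70374266, 0.14469543, 0.26064125]), [np.float64(0.004026786844411108), np.float64(0.0040267868444111435)])
bail [(array([ 0.57480698, -0.1838289 ,  0.16634546]), [np.float64(0.0011246985569144943), np.float64(0.001124698556914516)])]
handbell [ 0.46724047 -0.30489043  0.1       ]
handbell [ 0.46896551 -0.30121051  0.04      ]
cymb [ 0.3677302  -0.24710875  0.04      ]
white [ 0.34144398 -0.10922947  0.04      ]
orange [ 0.33577369 -0.38699709  0.04      ]
mh [0.36753056 0.08229136 0.04      ]
mt [0.57573524 0.03926397 0.04      ]
quartz [ 0.63181866 -0.0359426   0.04      ]
eleph [ 0.71156843 -0.2304543   0.04      ]
```

Emit:
{"fn": "play_rows", "kwargs": {"deltas": [[0.02,-0.014,-0.025,0,0,0,0.087],[0.04,-0.0275,-0.025,0,0,0,0.087],[0.04,-0.0275,-0.025,0,0,0,0.087],[0.04,-0.0275,-0.025,0,0,0,0.087],[0.04,-0.0275,0,0,0,0,0.087],[0.04,-0.0275,0,0,0,0,0.087],[0.04,-0.0275,0,0,0,0,0.087],[0.04,-0.0275,0,0,0,0,0.087]], "newtons": 20}}

```text
time_s: 1.15
eef_pos: [0.4389, -0.3411, 0.2998]
tcp_rot: [0.986, 0.168, -0.0, 0.0]
force: [0.0, 0.5, -0.1]
opening: 0.0866
```

Emit:
{"fn": "play_rows", "kwargs": {"deltas": [[0.045,-0.031,0,0,0,0,0.087],[0.045,-0.031,0,0,0,0,0.087],[0.045,-0.031,0,0,0,0,0.087],[0.035,-0.025,0,0,0,0.18,0.087],[0,0,0,0,0,0.18,0.087],[0,0,0,0,0,0.18,0.087],[0,0,0,0,0,0.18,0.087],[0,0,0,0,0,0.18,0.087]]}}

```text
time_s: 2.15
eef_pos: [0.5594, -0.1749, 0.2996]
tcp_rot: [0.96, -0.28, -0.0, 0.0]
force: [-0.7, 0.3, -0.4]
opening: 0.0871
```

```bash
python3 - <<'E'
from bench import bot
import cv2,numpy as np,json
s=bot.get_state();im=bot.get_image("wrist")
json.dump({k:np.array(v).tolist() for k,v in s.items()},open("w1.json","w"))
cv2.imwrite("pics/w1.png",im);print(s["time_s"],s["eef_pos"],s["tcp_rot"],s["force"],s["q"])
E
```

```text
2.15 [ 0.5593926  -0.17485163  0.29958424] [ 9.59933148e-01 -2.80228876e-01 -3.56600579e-04  4.50410744e-05] [-0.67625201  0.25266241 -0.36585899] [ 0.38938644  0.26283109 -0.19958767  1.60700535  0.05385893  1.27786419
 -1.95798333]
```

View pics/w1.png

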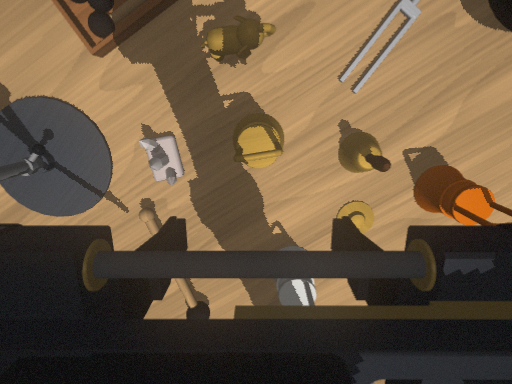

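The wrist view shows the brass bell at (260,145), its bail bar running from about (243,160) to (283,153). Next I'll zoom in and triangulate the bar ends.

```bash
python3 - <<'E'
import cv2
a=cv2.imread("pics/w1.png")[105:180,215:305];cv2.imwrite("pics/w1z.png",cv2.resize(a,None,fx=8,fy=8,interpolation=cv2.INTER_CUBIC))
a=cv2.imread("pics/top0.png")[165:207,290:340];cv2.imwrite("pics/top0y.png",cv2.resize(a,None,fx=14,fy=14,interpolation=cv2.INTER_CUBIC))
E
```

```text
(no output)
```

View pics/w1z.png

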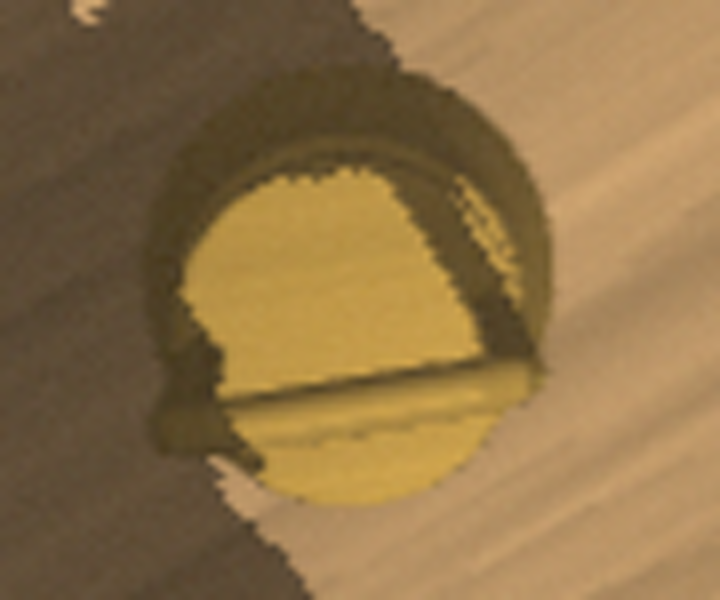

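View pics/top0y.png

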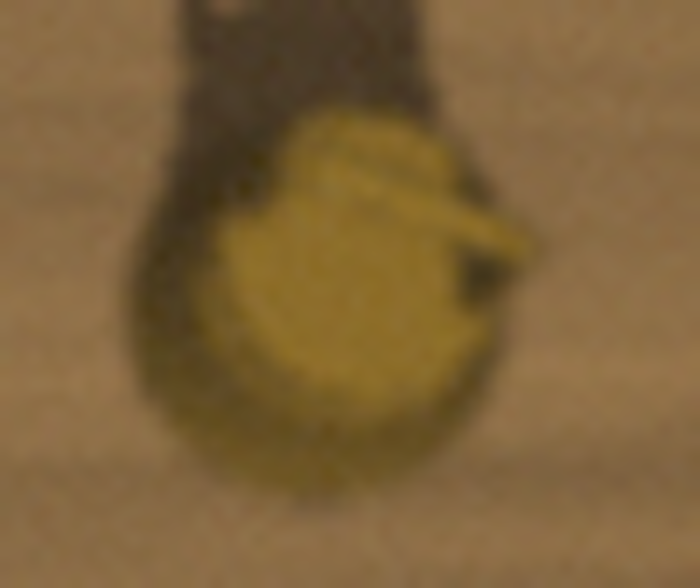

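```bash
python3 - <<'E'
from bench import bot
from h import *
import json
T=bot.camera_params("top");S=bot.camera_params("scene");W=bot.camera_params("wrist");st=json.load(open("w1.json"))
w=lambda u,v:(u/8+215-.45,v/8+105-.45); t=lambda u,v:(u/14+290-.45,v/14+165-.45); s=lambda u,v:(u/5+180-.4,v/5+160-.4)
print("right",tri([ray(W,w(535,381),st),ray(T,t(525,245))]))
L=plane(ray(W,w(160,427),st),.156);R=plane(ray(W,w(540,379),st),.156);print(L,R,np.linalg.norm(L-R),(L+R)/2,np.degrees(np.arctan2(*(L-R)[1::-1])))
print("mid scene/top/wrist",tri([ray(W,w(350,403),st),ray(S,s(230,115)),]))
# base centre from wrist rim outline and crown
print("crown",plane(ray(W,w(345,325),st),.088))
print("tool",Rot.from_quat(st["tcp_rot"]).as_matrix().round(4).tolist())
E
```

```text
right (array([ 0.564868  , -0.20639014,  0.15473009]), [np.float64(0.0019214117997913844), np.float64(0.001921411799791518)])
[ 0.58702779 -0.16021177  0.156     ] [ 0.56402533 -0.20884     0.156     ] 0.05379421472664442 [ 0.57552656 -0.18452588  0.156     ] 64.68458812200416
mid scene/top/wrist (array([ 0.57509999, -0.18473859,  0.16506707]), [np.float64(0.0018276357788249355), np.float64(0.001827635778824907)])
crown [ 0.57722167 -0.18455888  0.088     ]
tool [[0.8429, -0.538, -0.0007], [-0.538, -0.8429, 0.0001], [-0.0007, 0.0003, -1.0]]
```

Emit:
{"fn": "play_rows", "kwargs": {"deltas": [[0.019,-0.001,0,0,0,-0.126,0.087],[0,0,0.02,0,0,0,0.087],[0,0,0.035,0,0,0,0.087],[0,0,0.035,0,0,0,0.087],[0,0,0.03,0,0,0,0.087],[0,0,0.03,0,0,0,0.087],[0,0,0.0215,0,0,0,0.087],[0,0,0,0,0,0,0.087]]}}

```text
time_s: 3.2
eef_pos: [0.5747, -0.1839, 0.1266]
tcp_rot: [0.977, -0.215, -0.002, -0.0]
force: [-0.5, -0.3, -0.5]
opening: 0.0872
```

```bash
python3 - <<'E'
from bench import bot
import cv2,numpy as np,json
s=bot.get_state();cv2.imwrite("pics/w2.png",bot.get_image("wrist"))
cv2.imwrite("pics/s2.png",cv2.resize(bot.get_image("scene")[150:250,180:320],None,fx=5,fy=5,interpolation=cv2.INTER_CUBIC))
print(s["time_s"],s["eef_pos"],s["tcp_rot"],s["force"])
E
```

```text
3.2 [ 0.57469176 -0.18388585  0.12655004] [ 9.76509113e-01 -2.15464830e-01 -2.20017795e-03 -1.35512278e-04] [-0.45361466 -0.32431361 -0.47000703]
```

View pics/w2.png

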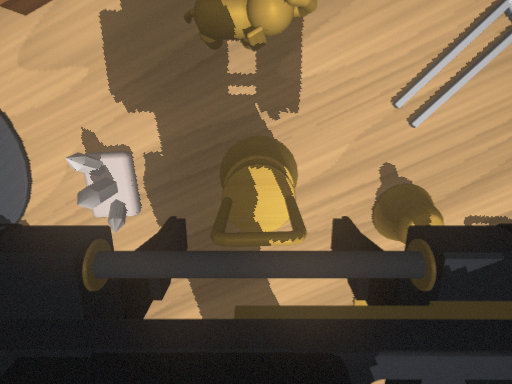

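View pics/s2.png

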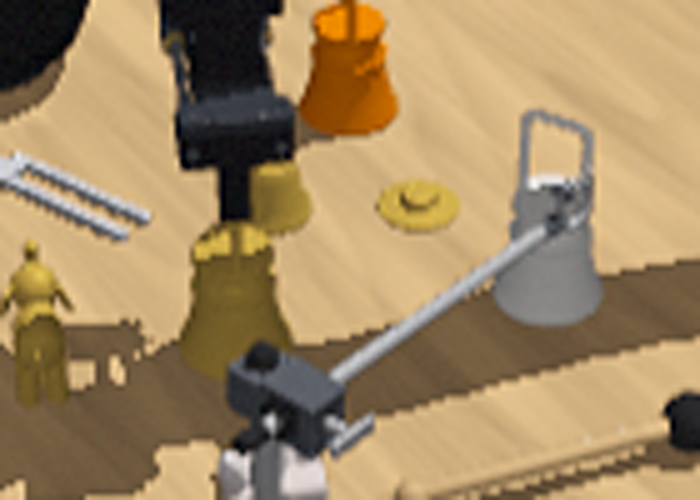

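```bash
python3 - <<'E'
from bench import bot
from h import *
W=bot.camera_params("wrist");st=bot.get_state()
L=plane(ray(W,(212,240),st),.156);R=plane(ray(W,(304,238.5),st),.156);M=(L+R)/2;print(L,R,np.linalg.norm(L-R),M)
Q=Rot.from_quat(st["tcp_rot"]).as_matrix();print("bar mid in tool",Q.T@(M-st["eef_pos"]),Q.T@(L-R))
# tool axis tilt
print(Q[:,2])
E
```

```text
[ 0.5863126  -0.15868977  0.156     ] [ 0.5644395  -0.20798996  0.156     ] 0.05393460641306213 [ 0.57537605 -0.18333986  0.156     ]
bar mid in tool [-0.00155182 -0.00032037 -0.02697035] [-9.44922859e-04 -5.39263274e-02  1.01378756e-05]
[ 7.61955355e-04 -1.32422289e-04 -9.99999701e-01]
```

Emit:
{"fn": "play_rows", "kwargs": {"deltas": [[-0.001,0,0,0,0,0,0.05],[0,0,0,0,0,0,0.045],[0,0,0,0,0,0,0.045],[0,0,0,0,0,0,0.045],[0,0,0,0,0,0,0.045],[0,0,0,0,0,0,0.045],[0,0,0,0,0,0,0.045],[0,0,0,0,0,0,0.045]], "newtons": 45}}

```text
time_s: 4.3
eef_pos: [0.5754, -0.1838, 0.1285]
tcp_rot: [0.976, -0.216, 0.0, -0.0]
force: [0.5, 0.8, 1.0]
opening: 0.0526
```

```bash
python3 - <<'E'
from bench import bot
s=bot.get_state();print(s["eef_pos"],s["tcp_rot"],s["force"],s["moment"],s["opening"])
E
```

```text
[ 0.5754239  -0.18376547  0.12852568] [ 9.76307404e-01 -2.16388179e-01  9.35276212e-05 -2.54050120e-06] [0.50982691 0.76710156 1.04423631] [ 0.11043092 -0.03314044  0.0087547 ] 0.05259829343287607
```

Emit:
{"fn": "play_rows", "kwargs": {"deltas": [[0,0,-0.005,0,0,0,0.045],[0,0,-0.015,0,0,0,0.045],[0,0,-0.03,0,0,0,0.045],[0,0,-0.03,0,0,0,0.045],[0,0,-0.03,0,0,0,0.045],[0,0,-0.03,0,0,0,0.045],[0,0,-0.02,0,0,0,0.045],[0,0,0,0,0,0,0.045]]}}

```text
time_s: 5.3
eef_pos: [0.5762, -0.1839, 0.2908]
tcp_rot: [0.976, -0.216, 0.002, 0.0]
force: [0.3, 0.2, -4.7]
opening: 0.0525
```

```bash
python3 - <<'E'
from bench import bot
import cv2
s=bot.get_state();print(s["eef_pos"],s["tcp_rot"],s["force"],s["moment"],s["opening"])
cv2.imwrite("pics/w3.png",bot.get_image("wrist"))
cv2.imwrite("pics/s3.png",cv2.resize(bot.get_image("scene")[120:250,180:320],None,fx=4.5,fy=4.5,interpolation=cv2.INTER_CUBIC))
E
```

```text
[ 0.57617436 -0.1838711   0.29075972] [ 9.76315623e-01 -2.16341049e-01  2.08290776e-03  1.24486215e-04] [ 0.32993638  0.16844707 -4.65066579] [ 0.0312043  -0.04468117 -0.00830216] 0.05250771997962874
```

View pics/w3.png

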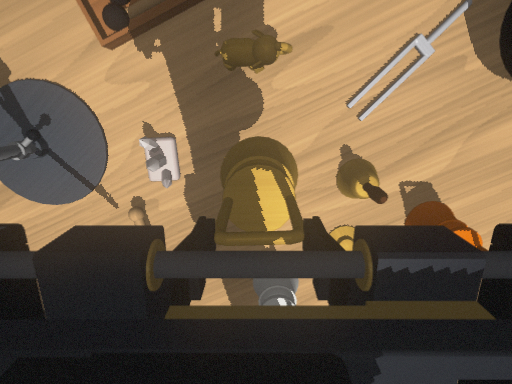

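View pics/s3.png

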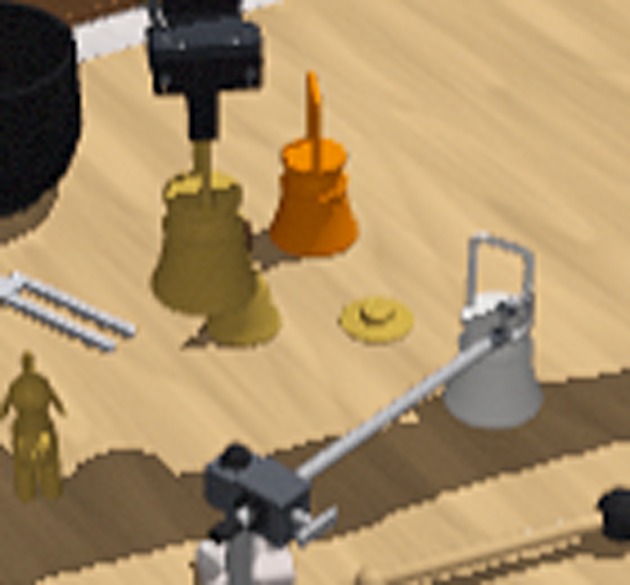

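The bell is held level, with the bar at about (259,238) in the wrist view. The wrist force suggests a weight of roughly 4.7 to 5 N. Next I'll carry it to a spot where the wrist camera can see the hook.

Emit:
{"fn": "play_rows", "kwargs": {"deltas": [[-0.02,-0.011,-0.01,0,0,0,0.045],[-0.04,-0.021,-0.01,0,0,0,0.045],[-0.045,-0.024,-0.01,0,0,0,0.045],[-0.045,-0.024,-0.01,0,0,0,0.045],[-0.034,-0.019,0,0,0,-0.13,0.045],[0,0,0,0,0,-0.18,0.045],[0,0,0,0,0,-0.18,0.045],[0,0,0,0,0,-0.12,0.045]]}}

```text
time_s: 6.4
eef_pos: [0.4491, -0.0151, 0.3283]
tcp_rot: [0.996, 0.09, -0.0, 0.0]
force: [0.6, -0.2, -4.0]
opening: 0.0524
```

Emit:
{"fn": "play_rows", "kwargs": {"deltas": [[0,0,0,0,0,-0.1,0.045],[0,0,0,0,0,-0.027,0.045],[0,0,0,0,0,0,0.045],[0,0,0,0,0,0,0.045],[0,0,0,0,0,0,0.045],[0,0,0,0,0,0,0.045],[0,0,0,0,0,0,0.045],[0,0,0,0,0,0,0.045]]}}

```text
time_s: 7.4
eef_pos: [0.4504, -0.0163, 0.3284]
tcp_rot: [0.989, 0.15, 0.0, 0.0]
force: [0.3, -0.4, -3.7]
opening: 0.0524
```

```bash
cat > snap.py <<'E'
import sys,json,cv2,numpy as np
from bench import bot
tag=sys.argv[1]
for n in sys.argv[2:]:
    s=bot.get_state();im=bot.get_image(n);cv2.imwrite(f"pics/{tag}_{n}.png",im)
    if n=="wrist": json.dump({k:np.array(v).tolist() for k,v in s.items()},open(tag+".json","w"))
s=bot.get_state()
for k in["time_s","q","eef_pos","tcp_rot","force","moment","opening"]:print(k,np.round(s[k],4).tolist())
E
python3 snap.py h1 wrist top scene
```

```text
time_s 7.55
q [0.2819, 0.0153, -0.3409, 1.8296, 0.0053, 1.2976, -1.3305]
eef_pos [0.4504, -0.0163, 0.3284]
tcp_rot [0.9887, 0.1498, 0.0, 0.0]
force [-0.4552, 0.3918, -2.962]
moment [0.0255, -0.003, -0.0784]
opening 0.0524
```

View pics/h1_wrist.png

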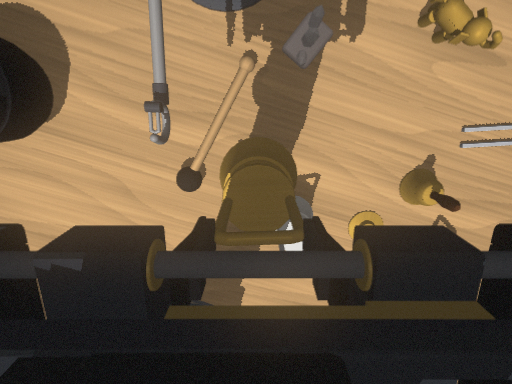

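```bash
python3 - <<'E'
import cv2
def z(f,o,r0,r1,c0,c1,k): cv2.imwrite(o,cv2.resize(cv2.imread(f)[r0:r1,c0:c1],None,fx=k,fy=k,interpolation=cv2.INTER_CUBIC))
z("pics/h1_wrist.png","pics/h1_wz.png",75,155,120,200,7)
z("pics/h1_top.png","pics/h1_tz.png",190,230,190,250,12)
z("pics/h1_scene.png","pics/h1_sz.png",130,230,240,340,6)
E
```

```text
(no output)
```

View pics/h1_wz.png

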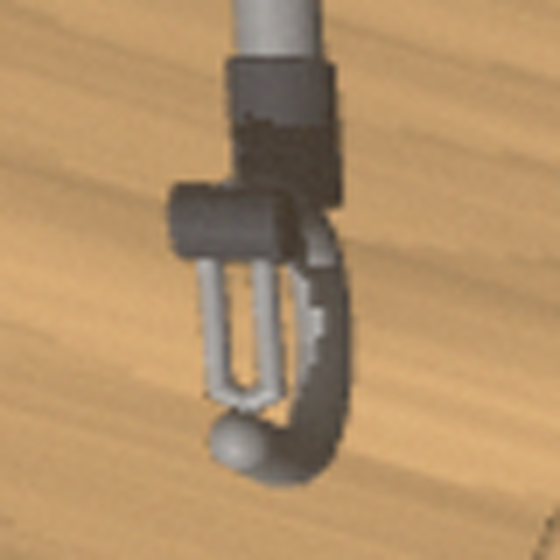

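View pics/h1_tz.png

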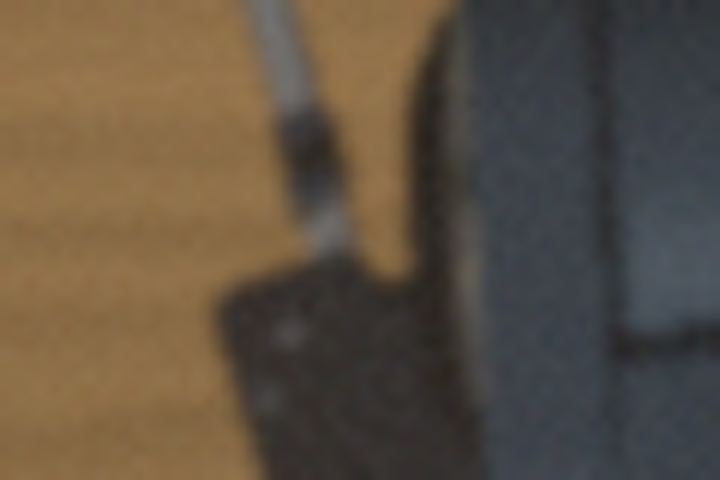

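View pics/h1_sz.png

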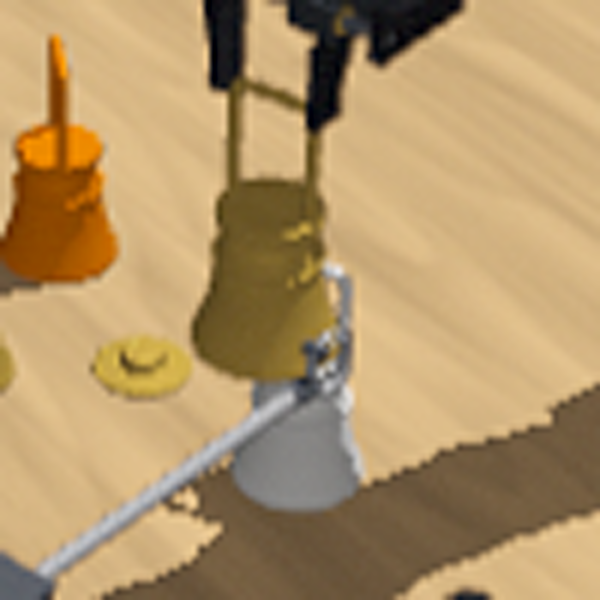

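The wrist view shows the hook clearly: nose ball at about (154,138), gate tip near (155,132) and pivot barrel at (152,107). I'll take two more wrist positions for parallax.

Emit:
{"fn": "play_rows", "kwargs": {"deltas": [[0,0.02,0,0,0,0,0.045],[0,0.03,0,0,0,0,0.045],[0,0.01,0,0,0,0,0.045],[0,0,0,0,0,0,0.045],[0,0,0,0,0,0,0.045],[0,0,0,0,0,0,0.045],[0,0,0,0,0,0,0.045],[0,0,0,0,0,0,0.045]]}}

```text
time_s: 8.55
eef_pos: [0.4681, -0.0734, 0.3285]
tcp_rot: [0.989, 0.15, 0.0, 0.0]
force: [0.0, -0.5, -3.8]
opening: 0.0521
```

```bash
python3 snap.py h2 wrist
```

```text
time_s 8.6
q [0.3387, 0.0547, -0.2843, 1.7894, 0.016, 1.2997, -1.2192]
eef_pos [0.4681, -0.0734, 0.3285]
tcp_rot [0.9887, 0.15, 0.0, 0.0]
force [0.4198, -0.0219, -3.7052]
moment [0.0254, -0.0375, -0.0436]
opening 0.0523
```

Emit:
{"fn": "play_rows", "kwargs": {"deltas": [[0,-0.02,0,0,0,0,0.045],[0,-0.04,0,0,0,0,0.045],[0,-0.04,0,0,0,0,0.045],[0,-0.01,0,0,0,0,0.045],[0,0,0,0,0,0,0.045],[0,0,0,0,0,0,0.045],[0,0,0,0,0,0,0.045],[0,0,0,0,0,0,0.045]]}}

```text
time_s: 9.6
eef_pos: [0.4357, 0.0308, 0.3283]
tcp_rot: [0.989, 0.149, -0.0, -0.0]
force: [-0.2, 0.2, -3.6]
opening: 0.0527
```

```bash
python3 snap.py h3 wrist; python3 - <<'E'
import cv2,numpy as np
a=cv2.imread("pics/h2_wrist.png");b=cv2.imread("pics/h3_wrist.png")
cv2.imwrite("pics/h2z.png",np.hstack([cv2.resize(a[75:165,40:120],None,fx=6,fy=6,interpolation=cv2.INTER_CUBIC)]))
cv2.imwrite("pics/h3z.png",cv2.resize(b[75:165,180:260],None,fx=6,fy=6,interpolation=cv2.INTER_CUBIC))
E
```

```text
time_s 9.65
q [0.2303, -0.0083, -0.3902, 1.8522, -0.0033, 1.2972, -1.43]
eef_pos [0.4357, 0.031, 0.3284]
tcp_rot [0.9888, 0.1493, -0.0001, -0.0]
force [0.5457, -1.0465, -3.3811]
moment [0.0016, 0.0207, -0.0452]
opening 0.0523
```

View pics/h2z.png

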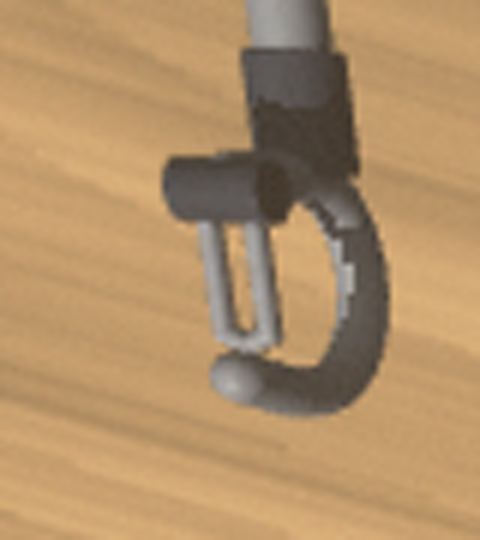

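View pics/h3z.png

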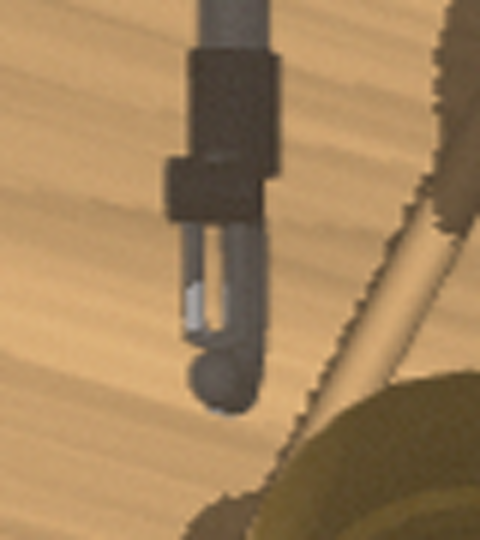

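```bash
python3 - <<'E'
from bench import bot
from h import *
import json
W=bot.camera_params("wrist");T=bot.camera_params("top");S=bot.camera_params("scene")
st=[json.load(open(f"h{i}.json")) for i in (1,2,3)]
a=lambda u,v:(u/7+120-.43,v/7+75-.43); b=lambda u,v:(u/6+40-.42,v/6+75-.42); c=lambda u,v:(u/6+180-.42,v/6+75-.42)
P={}
for n,q in dict(nose=[(240,440),(237,380),(216,379)],pivot=[(226,222),(225,188),(214,188)],tip=[(245,400),(245,343),(208,338)],collar=[(282,92),(303,85),(235,85)]).items():
    rs=[ray(W,f(*u),s) for f,u,s in zip((a,b,c),q,st)]
    X,e=tri(rs);P[n]=X;print(n,X.round(4),np.round(e,4), tri(rs[1:])[0].round(4))
d=P["pivot"]-P["nose"];print(np.linalg.norm(d),np.degrees(np.arctan2(d[1],d[0])))
d=P["collar"]-P["nose"];print(np.degrees(np.arctan2(d[1],d[0])))
# bar in tool from h3
p=bot.camera_params("wrist")
for f,s in (("h1",st[0]),("h3",st[2])):
    im=cv2.imread(f"pics/{f}_wrist.png");
print("proj nose in scene",proj(S,P["nose"]),proj(T,P["nose"]),proj(S,P["pivot"]))
E
```

```text
nose [0.4718 0.0777 0.2755] [0.0002 0.0002 0.0001] [0.4717 0.0777 0.2755]
pivot [0.495  0.085  0.2716] [0.0005 0.0003 0.0003] [0.4952 0.0847 0.2715]
tip [0.4755 0.0805 0.2694] [0.0004 0.0003 0.0005] [0.4755 0.0807 0.2694]
collar [0.5087 0.0886 0.2498] [0.0007 0.0004 0.0003] [0.5085 0.0884 0.2498]
0.024672772005114394 17.297209385670854
16.426819953503074
proj nose in scene [[296.65592405 184.35121979]] [[219.17674017 214.69572218]] [[291.94111388 188.99616133]]
```

```bash
python3 - <<'E'
import cv2
a=cv2.imread("pics/h3_wrist.png")[195:260,200:320];cv2.imwrite("pics/h3b.png",cv2.resize(a,None,fx=6,fy=6,interpolation=cv2.INTER_CUBIC))
E
```

```text
(no output)
```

View pics/h3b.png

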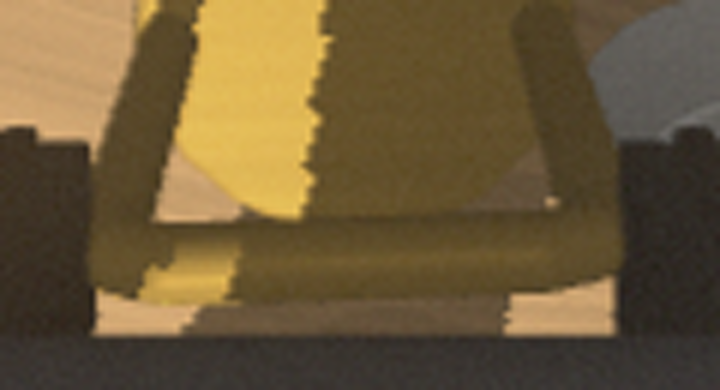

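```bash
python3 - <<'E'
from bench import bot
from h import *
import json
W=bot.camera_params("wrist");S=bot.camera_params("scene")
s1=json.load(open("h1.json"));s3=json.load(open("h3.json"))
M=np.array(W["mount"])
def toolray(uv):
    n=cv2.undistortPoints(np.array([[uv]],float),K(W),np.array(W["dist"])).ravel();return M[:3,3],M[:3,:3]@np.array([n[0],n[1],1])
f=lambda u,v:(u/6+200-.42,v/6+195-.42)
for z in (-.0325,-.0275,-.0225):
    for n,u in dict(mid=(357,258),L=(92,260),R=(622,256),top=(357,215),bot=(357,302)).items():
        o,d=toolray(f(*u));X=o+d*(z-o[2])/d[2];print(z,n,X.round(4),end=' ')
    Q=Rot.from_quat(s1["tcp_rot"]).as_matrix();p=proj(S,[Q@np.array([0,y,z])+s1["eef_pos"] for y in(-.025,0,.025)]);print(((p-[240,130]+.4)*6).round(0).tolist())
im=cv2.imread("pics/h1_scene.png")[130:190,265:305];cv2.imwrite("pics/h1_sz2.png",cv2.resize(im,None,fx=10,fy=10,interpolation=cv2.INTER_CUBIC))
E
```

```text
-0.0325 mid [ 0.002   0.0004 -0.0325] -0.0325 L [ 0.0018 -0.0245 -0.0325] -0.0325 R [ 0.0022  0.0254 -0.0325] -0.0325 top [ 0.0064  0.0004 -0.0325] -0.0325 bot [-0.0026  0.0004 -0.0325] [[313.0, 109.0], [274.0, 93.0], [236.0, 77.0]]
-0.0275 mid [-0.0004  0.0004 -0.0275] -0.0275 L [-0.0006 -0.0253 -0.0275] -0.0275 R [-0.0002  0.0262 -0.0275] -0.0275 top [ 0.0041  0.0004 -0.0275] -0.0275 bot [-0.0051  0.0004 -0.0275] [[313.0, 117.0], [274.0, 101.0], [235.0, 85.0]]
-0.0225 mid [-0.0028  0.0005 -0.0225] -0.0225 L [-0.003  -0.0261 -0.0225] -0.0225 R [-0.0026  0.027  -0.0225] -0.0225 top [ 0.0018  0.0005 -0.0225] -0.0225 bot [-0.0077  0.0005 -0.0225] [[312.0, 126.0], [273.0, 109.0], [235.0, 93.0]]
```

View pics/h1_sz2.png

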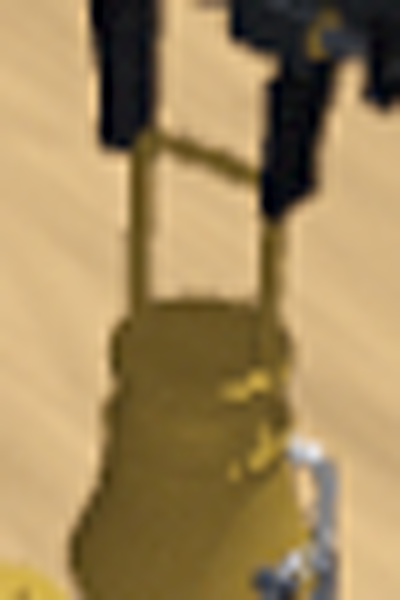

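Emit:
{"fn": "play_rows", "kwargs": {"deltas": [[0,0.015,0,0,0,0,0.045],[0,0.02,0,0,0,0,0.045],[0.005,0,0.017,0,0,0,0.045],[0.005,0,0.017,0,0,0,0.045],[0.005,0,0.017,0,0,0,0.045],[0.0055,0,0.0162,0,0,0,0.045],[0,0,0,0,0,0,0.045],[0,0,0,0,0,0,0.045]]}}

```text
time_s: 10.65
eef_pos: [0.4658, 0.0042, 0.2615]
tcp_rot: [0.989, 0.15, 0.0, 0.0]
force: [0.8, -0.3, -3.8]
opening: 0.0521
```

```bash
python3 snap.py h4 scene wrist
```

```text
time_s 10.75
q [0.2453, 0.0883, -0.3672, 1.9076, 0.0351, 1.1503, -1.4049]
eef_pos [0.466, 0.0041, 0.262]
tcp_rot [0.9887, 0.1498, 0.0007, 0.0002]
force [-0.0722, -0.2386, -3.6265]
moment [0.0049, -0.0055, 0.0489]
opening 0.0519
```

View pics/h4_wrist.png

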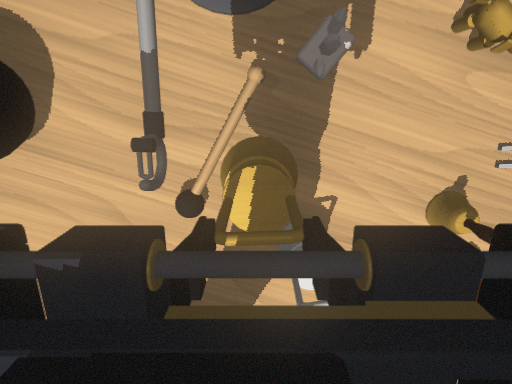

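```bash
python3 - <<'E'
from bench import bot
from h import *
import json
W=bot.camera_params("wrist");s=json.load(open("h4.json"))
print(proj(W,[[.4718,.0777,.2755],[.495,.085,.2716],[.4755,.0805,.2694]],s))
im=cv2.imread("pics/h4_wrist.png")[120:200,110:190];cv2.imwrite("pics/h4z.png",cv2.resize(im,None,fx=7,fy=7,interpolation=cv2.INTER_CUBIC))
E
```

```text
[[144.5623635  185.29965369]
 [142.46476272 143.97150328]
 [144.91779794 175.84244578]]
```

View pics/h4z.png

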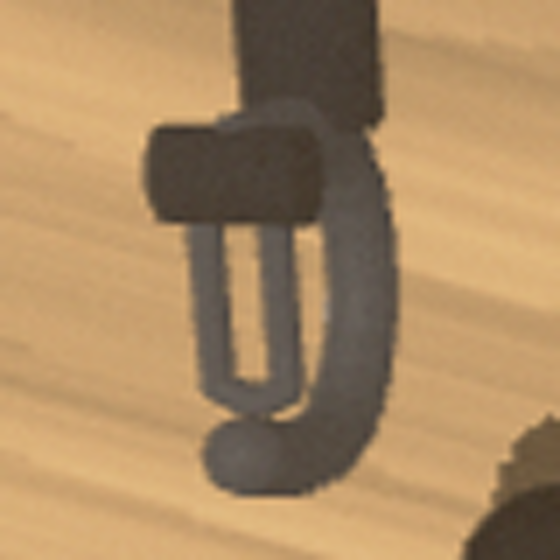

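Emit:
{"fn": "play_rows", "kwargs": {"deltas": [[0,-0.01,0,0,0,0,0.045],[0,-0.017,0,0,0,0,0.045],[0,-0.017,0,0,0,0,0.045],[0,-0.016,0,0,0,0,0.045],[0,-0.009,0,0,0,0,0.045],[0,0,0,0,0,0,0.045],[0,0,0,0,0,0,0.045],[0,0,0,0,0,0,0.045]]}}

```text
time_s: 11.75
eef_pos: [0.4453, 0.0693, 0.2612]
tcp_rot: [0.989, 0.149, 0.0, 0.0]
force: [-0.1, 0.7, -4.3]
opening: 0.0523
```

```bash
python3 snap.py h5 scene wrist;  python3 - <<'E'
import cv2
im=cv2.imread("pics/h5_wrist.png")[120:270,180:340];cv2.imwrite("pics/h5z.png",cv2.resize(im,None,fx=4,fy=4,interpolation=cv2.INTER_CUBIC))
im=cv2.imread("pics/h5_scene.png")[120:240,240:350];cv2.imwrite("pics/h5s.png",cv2.resize(im,None,fx=5,fy=5,interpolation=cv2.INTER_CUBIC))
E
```

```text
time_s 11.85
q [0.165, 0.0662, -0.4313, 1.934, 0.0305, 1.1477, -1.549]
eef_pos [0.4453, 0.0695, 0.2612]
tcp_rot [0.9888, 0.1493, 0.0, 0.0001]
force [0.4433, 0.1989, -3.8145]
moment [-0.0508, 0.0267, 0.0198]
opening 0.0519
```

View pics/h5z.png

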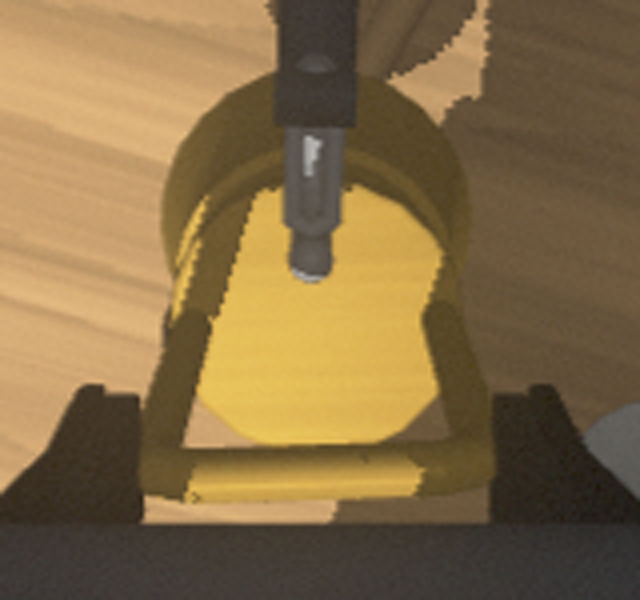

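View pics/h5s.png

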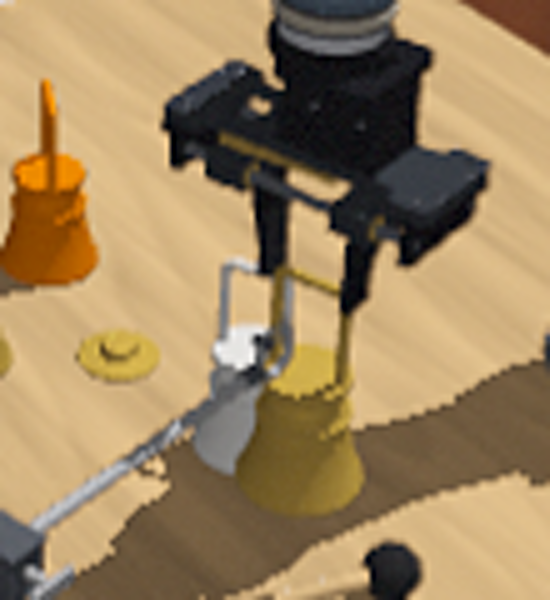

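Emit:
{"fn": "play_rows", "kwargs": {"deltas": [[0.006,0,0,0,0,0,0.045],[0.008,0,0,0,0,0,0.045],[0.008,0,0,0,0,0,0.045],[0.008,0,0,0,0,0,0.045],[0.006,0,0,0,0,0,0.045],[0.0025,0,0,0,0,0,0.045],[0,0,0,0,0,0,0.045],[0,0,0,0,0,0,0.045]]}}

```text
time_s: 12.85
eef_pos: [0.4816, 0.0813, 0.2612]
tcp_rot: [0.989, 0.15, -0.0, 0.0]
force: [0.8, 0.1, -3.9]
opening: 0.0516
```

```bash
python3 snap.py h6 scene wrist;  python3 - <<'E'
import cv2
im=cv2.imread("pics/h6_wrist.png")[120:270,180:340];cv2.imwrite("pics/h6z.png",cv2.resize(im,None,fx=4,fy=4,interpolation=cv2.INTER_CUBIC))
im=cv2.imread("pics/h6_scene.png")[120:240,240:350];cv2.imwrite("pics/h6s.png",cv2.resize(im,None,fx=5,fy=5,interpolation=cv2.INTER_CUBIC))
E
```

```text
time_s 12.95
q [0.1409, 0.1361, -0.4359, 1.8607, 0.0629, 1.1582, -1.5868]
eef_pos [0.4816, 0.0813, 0.2613]
tcp_rot [0.9887, 0.1498, -0.0, 0.0001]
force [-0.1308, 0.3258, -4.4806]
moment [0.0169, -0.0206, 0.0516]
opening 0.0522
```

View pics/h6z.png

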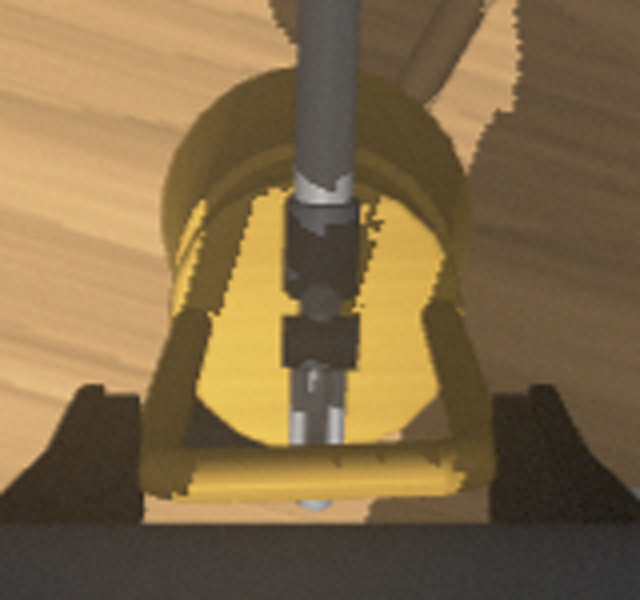

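View pics/h6s.png

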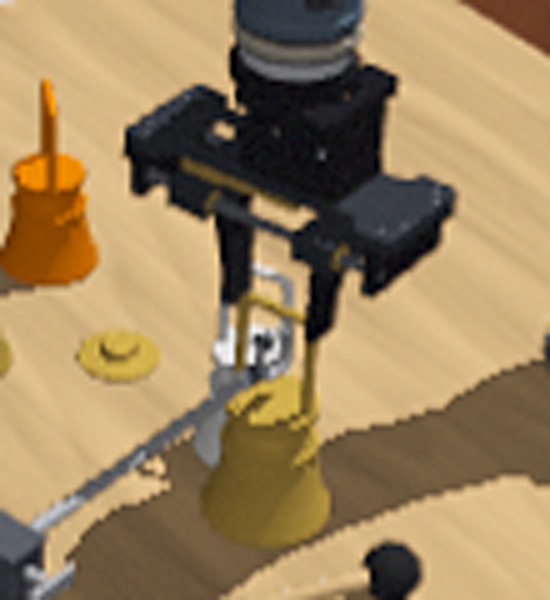

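Emit:
{"fn": "play_rows", "kwargs": {"deltas": [[0,0,0.001,0,0,0,0.045],[0,0,0.002,0,0,0,0.045],[0,0,0.002,0,0,0,0.045],[0,0,0.002,0,0,0,0.045],[0,0,0.002,0,0,0,0.045],[0,0,0.002,0,0,0,0.045],[0,0,0.001,0,0,0,0.045],[0,0,0,0,0,0,0.045]], "newtons": 55}}

```text
time_s: 13.95
eef_pos: [0.4818, 0.0814, 0.2492]
tcp_rot: [0.989, 0.15, -0.0, 0.0]
force: [-0.3, -0.5, -3.7]
opening: 0.0523
```

Emit:
{"fn": "play_rows", "kwargs": {"deltas": [[0,0,0.001,0,0,0,0.045],[0,0,0.001,0,0,0,0.045],[0,0,0.001,0,0,0,0.045],[0,0,0.001,0,0,0,0.045],[0,0,0,0,0,0,0.045],[0,0,0,0,0,0,0.045],[0,0,0,0,0,0,0.045],[0,0,0,0,0,0,0.045]]}}

```text
time_s: 14.95
eef_pos: [0.4818, 0.0814, 0.2453]
tcp_rot: [0.989, 0.15, 0.0, 0.0]
force: [0.3, 0.0, -2.0]
opening: 0.0519
```

```bash
python3 snap.py h7 scene wrist;  python3 - <<'E'
import cv2
im=cv2.imread("pics/h7_wrist.png")[120:270,180:340];cv2.imwrite("pics/h7z.png",cv2.resize(im,None,fx=4,fy=4,interpolation=cv2.INTER_CUBIC))
E
```

```text
time_s 15.05
q [0.1382, 0.15, -0.4363, 1.8833, 0.0702, 1.1231, -1.5941]
eef_pos [0.4819, 0.0814, 0.2453]
tcp_rot [0.9887, 0.1499, 0.0, 0.0]
force [-0.2137, -0.8883, -3.4786]
moment [-0.0209, 0.1344, 0.0056]
opening 0.0519
```

View pics/h7z.png

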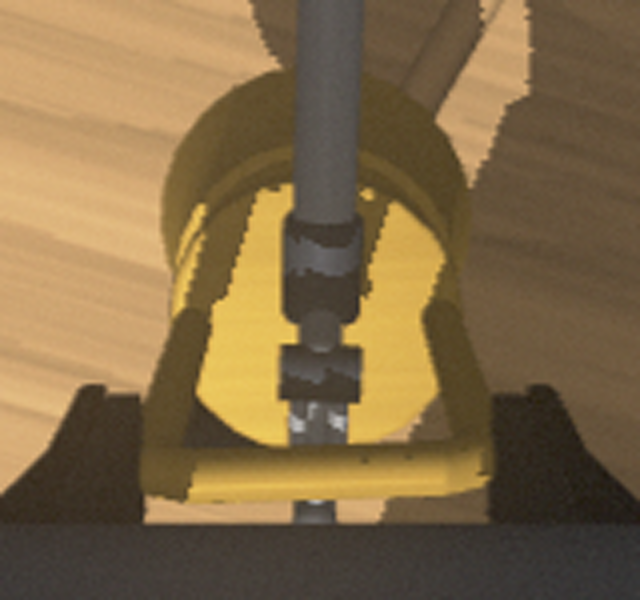

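Emit:
{"fn": "play_rows", "kwargs": {"deltas": [[0,0,0.001,0,0,0,0.045],[0,0,0.001,0,0,0,0.045],[0,0,0.001,0,0,0,0.045],[0,0,0.001,0,0,0,0.045],[0,0,0,0,0,0,0.045],[0,0,0,0,0,0,0.045],[0,0,0,0,0,0,0.045],[0,0,0,0,0,0,0.045]]}}

```text
time_s: 16.05
eef_pos: [0.4818, 0.0814, 0.2412]
tcp_rot: [0.989, 0.15, -0.0, 0.0]
force: [-1.9, -1.1, -1.7]
opening: 0.0516
```

```bash
python3 snap.py h8 scene wrist;  python3 - <<'E'
import cv2
im=cv2.imread("pics/h8_wrist.png")[120:270,180:340];cv2.imwrite("pics/h8z.png",cv2.resize(im,None,fx=4,fy=4,interpolation=cv2.INTER_CUBIC))
E
```

```text
time_s 16.15
q [0.1375, 0.1535, -0.4362, 1.889, 0.0722, 1.1144, -1.5961]
eef_pos [0.4818, 0.0814, 0.2412]
tcp_rot [0.9887, 0.1498, -0.0, 0.0001]
force [-0.9468, -0.6896, -1.4246]
moment [-0.1173, 0.3928, 0.0594]
opening 0.0518
```

View pics/h8z.png

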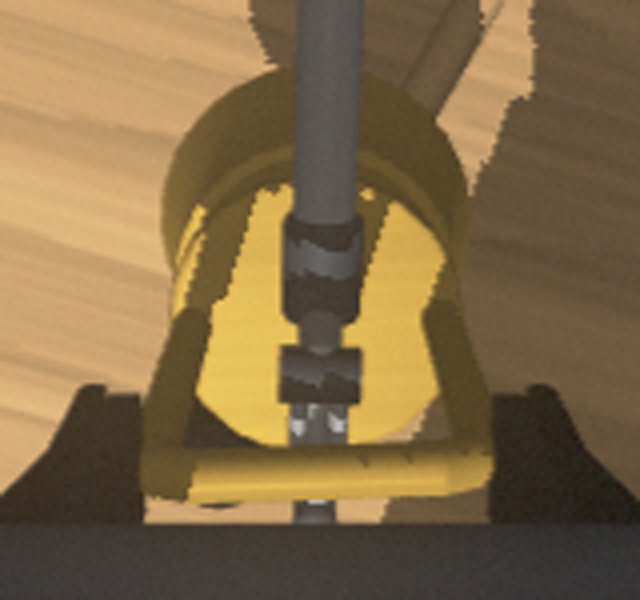

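```bash
python3 - <<'E'
from bench import bot
from h import *
W=bot.camera_params("wrist");M=np.array(W["mount"])
def at(uv,z):
    n=cv2.undistortPoints(np.array([[uv]],float),K(W),np.array(W["dist"])).ravel();d=M[:3,:3]@np.array([n[0],n[1],1]);o=M[:3,3];return (o+d*(z-o[2])/d[2]).round(4)
f=lambda u,v:(u/4+180-.38,v/4+120-.38)
for nm in("h7","h8"):
  print(nm)
for n,u in dict(barTop=(316,445),barBot=(316,498),barrelTop=(320,347),barrelBot=(320,402),gatebright=(305,428),nosebright=(316,502)).items():
    print(n,[at(f(*u),z).tolist() for z in(-.022,-.027,-.032)])
E
```

```text
h7
h8
barTop [[0.0013, 0.0002, -0.022], [0.0036, 0.0002, -0.027], [0.0059, 0.0002, -0.032]]
barBot [[-0.0074, 0.0002, -0.022], [-0.0049, 0.0002, -0.027], [-0.0023, 0.0002, -0.032]]
barrelTop [[0.0169, 0.0008, -0.022], [0.0187, 0.0008, -0.027], [0.0205, 0.0007, -0.032]]
barrelBot [[0.0082, 0.0008, -0.022], [0.0103, 0.0008, -0.027], [0.0124, 0.0007, -0.032]]
gatebright [[0.0041, -0.0015, -0.022], [0.0063, -0.0014, -0.027], [0.0085, -0.0014, -0.032]]
nosebright [[-0.0081, 0.0002, -0.022], [-0.0055, 0.0002, -0.027], [-0.003, 0.0002, -0.032]]
```

Emit:
{"fn": "play_rows", "kwargs": {"deltas": [[0,0,0.001,0,0,0,0.045],[0,0,0.001,0,0,0,0.045],[0,0,0.001,0,0,0,0.045],[0,0,0.001,0,0,0,0.045],[0,0,0.001,0,0,0,0.045],[0,0,0.001,0,0,0,0.045],[0,0,0,0,0,0,0.045],[0,0,0,0,0,0,0.045]]}}

```text
time_s: 17.15
eef_pos: [0.4818, 0.0814, 0.2353]
tcp_rot: [0.989, 0.15, 0.0, 0.0]
force: [-2.5, -1.0, -1.5]
opening: 0.0518
```

Emit:
{"fn": "play_rows", "kwargs": {"deltas": [[0,0,0.001,0,0,0,0.045],[0,0,0.001,0,0,0,0.045],[0,0,0.001,0,0,0,0.045],[0,0,0.001,0,0,0,0.045],[0,0,0.001,0,0,0,0.045],[0,0,0,0,0,0,0.045],[0,0,0,0,0,0,0.045],[0,0,0,0,0,0,0.045]]}}

```text
time_s: 18.15
eef_pos: [0.482, 0.0814, 0.2304]
tcp_rot: [0.989, 0.15, 0.0, 0.0]
force: [-1.4, -1.3, 0.1]
opening: 0.0517
```

```bash
python3 snap.py h9 scene wrist;  python3 - <<'E'
import cv2
im=cv2.imread("pics/h9_wrist.png")[120:270,180:340];cv2.imwrite("pics/h9z.png",cv2.resize(im,None,fx=4,fy=4,interpolation=cv2.INTER_CUBIC))
im=cv2.imread("pics/h9_scene.png")[120:240,240:350];cv2.imwrite("pics/h9s.png",cv2.resize(im,None,fx=5,fy=5,interpolation=cv2.INTER_CUBIC))
E
```

```text
time_s 18.25
q [0.1354, 0.1636, -0.4362, 1.9039, 0.0778, 1.09, -1.6017]
eef_pos [0.482, 0.0814, 0.2303]
tcp_rot [0.9887, 0.1498, 0.0002, 0.0]
force [-1.556, -0.5252, 0.4852]
moment [-0.1043, 0.3283, 0.0619]
opening 0.0517
```

View pics/h9z.png

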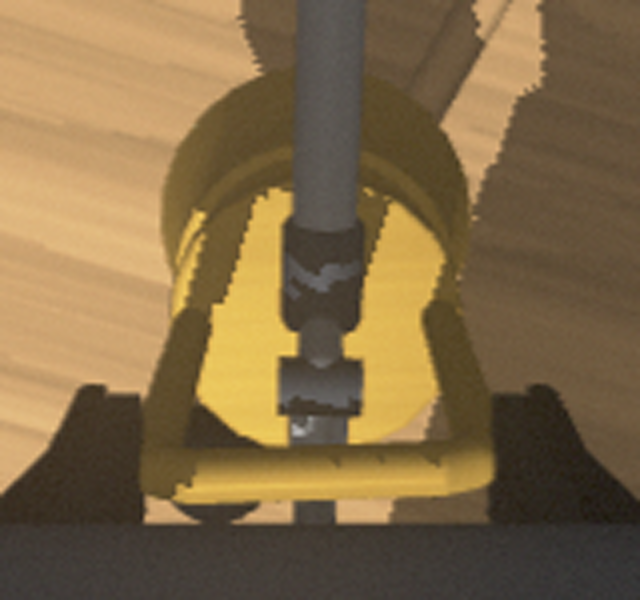

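View pics/h9s.png

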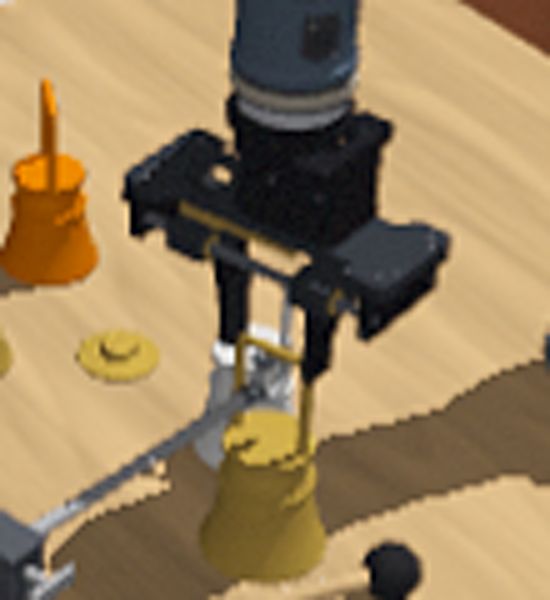

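Emit:
{"fn": "play_rows", "kwargs": {"deltas": [[0,0,0.001,0,0,0,0.045],[0,0,0.001,0,0,0,0.045],[0,0,0.001,0,0,0,0.045],[0,0,0.001,0,0,0,0.045],[0,0,0.001,0,0,0,0.045],[0,0,0,0,0,0,0.045],[0,0,0,0,0,0,0.045],[0,0,0,0,0,0,0.045]]}}

```text
time_s: 19.25
eef_pos: [0.4822, 0.0815, 0.2254]
tcp_rot: [0.989, 0.15, 0.0, -0.0]
force: [-0.4, 0.3, 2.1]
opening: 0.0519
```

```bash
python3 snap.py h10 wrist;  python3 - <<'E'
import cv2
im=cv2.imread("pics/h10_wrist.png")[120:270,180:340];cv2.imwrite("pics/h10z.png",cv2.resize(im,None,fx=4,fy=4,interpolation=cv2.INTER_CUBIC))
E
```

```text
time_s 19.3
q [0.1343, 0.1684, -0.4362, 1.9105, 0.0805, 1.0788, -1.6044]
eef_pos [0.4822, 0.0815, 0.2254]
tcp_rot [0.9887, 0.1499, 0.0004, -0.0]
force [0.3256, -0.1514, 0.3681]
moment [0.0018, -0.1317, 0.0061]
opening 0.0516
```

View pics/h10z.png

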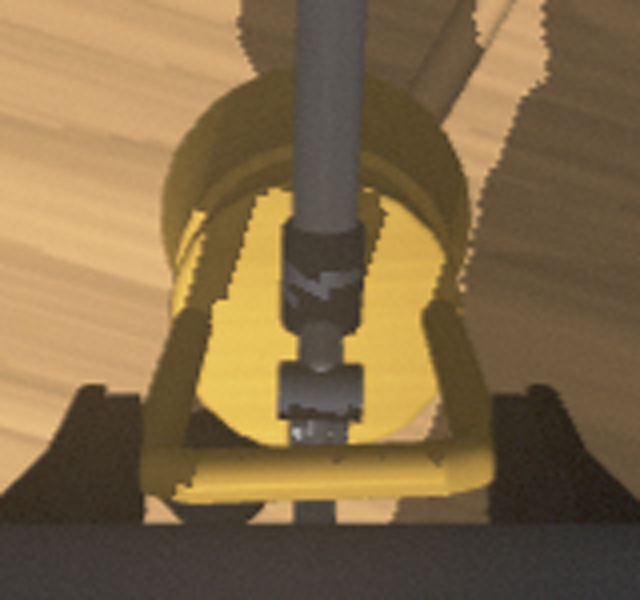

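Emit:
{"fn": "play_rows", "kwargs": {"deltas": [[0,0,0.001,0,0,0,0.045],[0,0,0.001,0,0,0,0.045],[0,0,0.001,0,0,0,0.045],[0,0,0.001,0,0,0,0.045],[0,0,0.001,0,0,0,0.045],[0,0,0,0,0,0,0.045],[0,0,0,0,0,0,0.045],[0,0,0,0,0,0,0.045]]}}

```text
time_s: 20.3
eef_pos: [0.4816, 0.0813, 0.2201]
tcp_rot: [0.989, 0.15, -0.0, 0.0]
force: [-0.8, -0.2, 2.5]
opening: 0.0516
```

```bash
python3 snap.py h11 wrist;  python3 - <<'E'
import cv2
im=cv2.imread("pics/h11_wrist.png")[120:270,180:340];cv2.imwrite("pics/h11z.png",cv2.resize(im,None,fx=4,fy=4,interpolation=cv2.INTER_CUBIC))
E
```

```text
time_s 20.35
q [0.1333, 0.1733, -0.436, 1.9177, 0.0832, 1.0685, -1.6071]
eef_pos [0.4816, 0.0813, 0.2202]
tcp_rot [0.9887, 0.1498, -0.0002, 0.0001]
force [-0.8464, 0.3076, 2.3736]
moment [-0.0682, 0.239, -0.0127]
opening 0.0516
```

View pics/h11z.png

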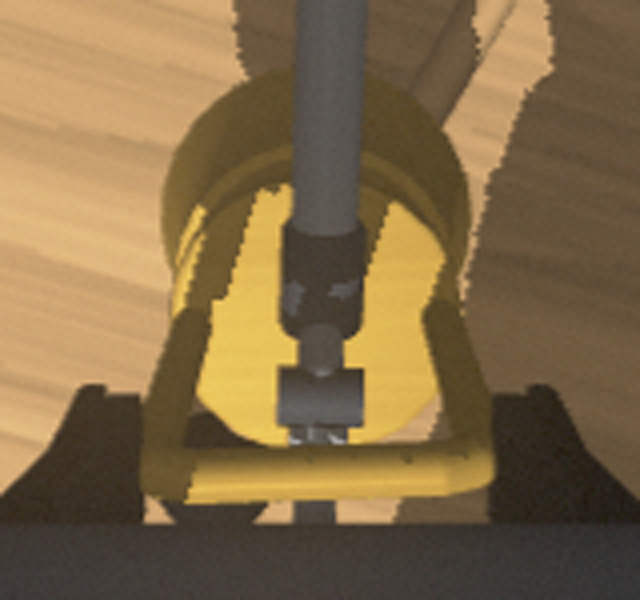

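Emit:
{"fn": "play_rows", "kwargs": {"deltas": [[-0.0005,0,0.001,0,0,0,0.045],[-0.0005,0,0.001,0,0,0,0.045],[0,0,0.001,0,0,0,0.045],[0,0,0.001,0,0,0,0.045],[0,0,0.001,0,0,0,0.045],[0,0,0,0,0,0,0.045],[0,0,0,0,0,0,0.045],[0,0,0,0,0,0,0.045]]}}

```text
time_s: 21.35
eef_pos: [0.4808, 0.081, 0.2152]
tcp_rot: [0.989, 0.15, -0.0, 0.0]
force: [-2.4, -0.4, 1.5]
opening: 0.0518
```

```bash
python3 snap.py h12 wrist scene;  python3 - <<'E'
import cv2
im=cv2.imread("pics/h12_wrist.png")[120:270,180:340];cv2.imwrite("pics/h12z.png",cv2.resize(im,None,fx=4,fy=4,interpolation=cv2.INTER_CUBIC))
im=cv2.imread("pics/h12_scene.png")[160:220,260:330];cv2.imwrite("pics/h12s.png",cv2.resize(im,None,fx=8,fy=8,interpolation=cv2.INTER_CUBIC))
E
```

```text
time_s 21.45
q [0.1329, 0.1765, -0.4358, 1.9262, 0.0853, 1.0568, -1.6091]
eef_pos [0.4808, 0.081, 0.2152]
tcp_rot [0.9887, 0.1498, -0.0001, 0.0001]
force [-1.6104, -0.7045, 2.2146]
moment [-0.159, 0.4583, 0.0291]
opening 0.0512
```

View pics/h12z.png

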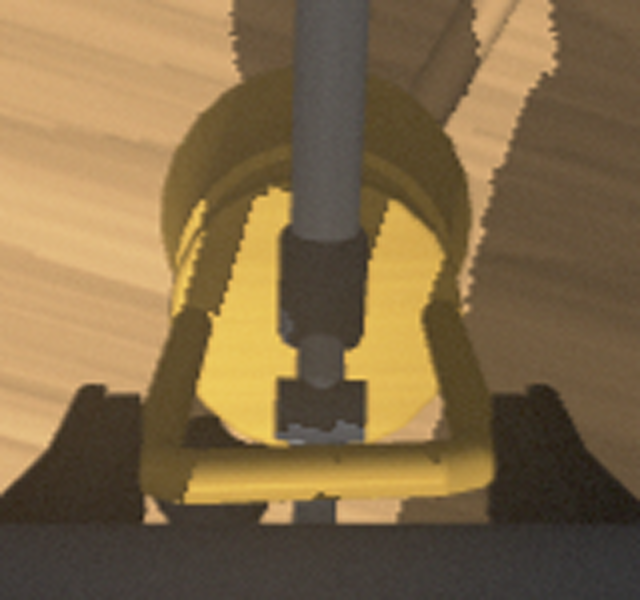

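View pics/h12s.png

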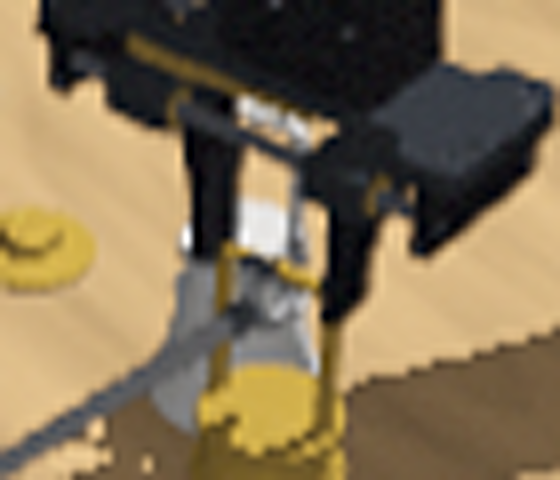

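Emit:
{"fn": "play_rows", "kwargs": {"deltas": [[0,0,0.001,0,0,0,0.045],[0,0,0.001,0,0,0,0.045],[0,0,0.001,0,0,0,0.045],[0,0,0.001,0,0,0,0.045],[0,0,0,0,0,0,0.045],[0,0,0,0,0,0,0.045],[0,0,0,0,0,0,0.045],[0,0,0,0,0,0,0.045]]}}

```text
time_s: 22.45
eef_pos: [0.481, 0.0811, 0.2113]
tcp_rot: [0.989, 0.15, 0.0, -0.0]
force: [-0.2, 0.2, -1.5]
opening: 0.0516
```

```bash
python3 snap.py h13 wrist scene;  python3 - <<'E'
import cv2
im=cv2.imread("pics/h13_wrist.png")[120:270,180:340];cv2.imwrite("pics/h13z.png",cv2.resize(im,None,fx=4,fy=4,interpolation=cv2.INTER_CUBIC))
im=cv2.imread("pics/h13_scene.png")[160:220,260:330];cv2.imwrite("pics/h13s.png",cv2.resize(im,None,fx=8,fy=8,interpolation=cv2.INTER_CUBIC))
E
```

```text
time_s 22.55
q [0.1319, 0.1805, -0.4357, 1.9312, 0.0877, 1.0477, -1.6114]
eef_pos [0.481, 0.0811, 0.2113]
tcp_rot [0.9887, 0.1499, 0.0002, 0.0]
force [-0.3071, 0.178, -2.3249]
moment [-0.0283, 0.0651, -0.0204]
opening 0.0522
```

View pics/h13z.png

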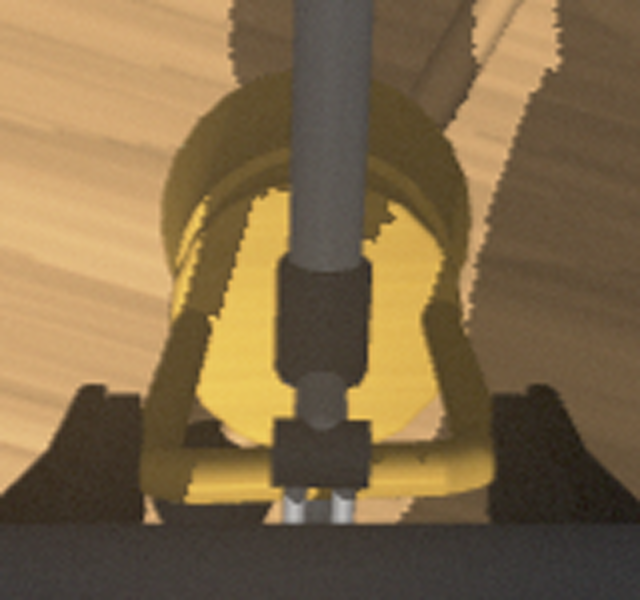

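View pics/h13s.png

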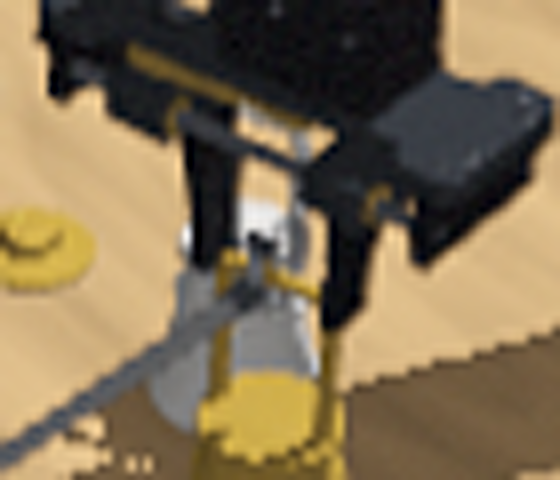

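The bar has passed through. In the wrist view the gate prongs at (293,508) and (343,508) now lie over the bar, and the push has dropped from about 6 N to 2 N. Next I'll tug upward.

Emit:
{"fn": "play_rows", "kwargs": {"deltas": [[0,0,-0.002,0,0,0,0.045],[0,0,-0.004,0,0,0,0.045],[0,0,-0.004,0,0,0,0.045],[0,0,-0.004,0,0,0,0.045],[0,0,-0.004,0,0,0,0.045],[0,0,-0.004,0,0,0,0.045],[0,0,-0.002,0,0,0,0.045],[0,0,0,0,0,0,0.045]]}}

```text
time_s: 23.55
eef_pos: [0.4809, 0.0811, 0.2354]
tcp_rot: [0.989, 0.15, 0.0, 0.0]
force: [0.6, 0.0, -3.3]
opening: 0.0514
```

Emit:
{"fn": "play_rows", "kwargs": {"deltas": [[0,0,-0.001,0,0,0,0.045],[0,0,-0.001,0,0,0,0.045],[0,0,-0.001,0,0,0,0.045],[0,0,-0.001,0,0,0,0.045],[0,0,-0.001,0,0,0,0.045],[0,0,0,0,0,0,0.045],[0,0,0,0,0,0,0.045],[0,0,0,0,0,0,0.045]]}}

```text
time_s: 24.55
eef_pos: [0.4809, 0.0811, 0.2402]
tcp_rot: [0.989, 0.15, 0.0, 0.0]
force: [0.9, 0.5, -5.1]
opening: 0.052
```

```bash
python3 snap.py h14 wrist;  python3 - <<'E'
import cv2
im=cv2.imread("pics/h14_wrist.png")[120:270,180:340];cv2.imwrite("pics/h14z.png",cv2.resize(im,None,fx=4,fy=4,interpolation=cv2.INTER_CUBIC))
E
```

```text
time_s 24.6
q [0.138, 0.1528, -0.4364, 1.8923, 0.0719, 1.1117, -1.5958]
eef_pos [0.4809, 0.0811, 0.2402]
tcp_rot [0.9887, 0.1499, -0.0, 0.0]
force [0.4884, 0.1847, -4.5367]
moment [0.0068, -0.0488, -0.0073]
opening 0.0518
```

View pics/h14z.png

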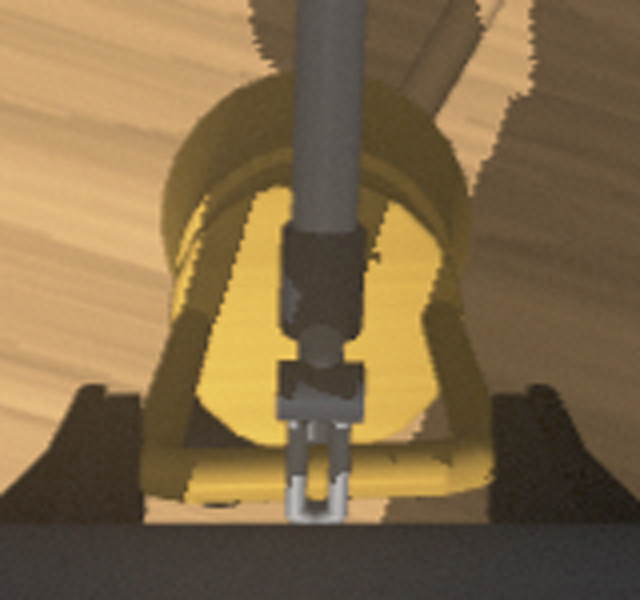

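The wrist view shows the gate loop (290–345, 420–520) closed over the bar, and contact is just starting. I'll pull up further.

Emit:
{"fn": "play_rows", "kwargs": {"deltas": [[0,0,-0.001,0,0,0,0.045],[0,0,-0.001,0,0,0,0.045],[0,0,-0.001,0,0,0,0.045],[0,0,-0.001,0,0,0,0.045],[0,0,-0.001,0,0,0,0.045],[0,0,0,0,0,0,0.045],[0,0,0,0,0,0,0.045],[0,0,0,0,0,0,0.045]]}}

```text
time_s: 25.6
eef_pos: [0.4809, 0.0811, 0.2452]
tcp_rot: [0.989, 0.15, 0.0, 0.0]
force: [2.1, 0.8, -5.3]
opening: 0.0519
```

```bash
python3 snap.py h15 scene
```

```text
time_s 25.65
q [0.1389, 0.1483, -0.4363, 1.8853, 0.0694, 1.1226, -1.5933]
eef_pos [0.4809, 0.0811, 0.2452]
tcp_rot [0.9887, 0.1499, 0.0, 0.0]
force [1.5791, 1.2225, -4.8818]
moment [0.0934, -0.2621, 0.0113]
opening 0.0519
```

Emit:
{"fn": "play_rows", "kwargs": {"deltas": [[0,0,-0.001,0,0,0,0.045],[0,0,-0.001,0,0,0,0.045],[0,0,0,0,0,0,0.045],[0,0,0,0,0,0,0.045],[0,0,0,0,0,0,0.045],[0,0,0,0,0,0,0.045],[0,0,0,0,0,0,0.045],[0,0,0,0,0,0,0.045]]}}

```text
time_s: 26.65
eef_pos: [0.4809, 0.0811, 0.2472]
tcp_rot: [0.989, 0.15, 0.0, 0.0]
force: [1.0, 0.0, -5.9]
opening: 0.0517
```

```bash
python3 snap.py h16 wrist; python3 snap.py h16b scene
```

```text
time_s 26.7
q [0.1393, 0.1465, -0.4363, 1.8824, 0.0685, 1.127, -1.5923]
eef_pos [0.4809, 0.0811, 0.2473]
tcp_rot [0.9887, 0.1499, 0.0001, 0.0]
force [1.4702, 0.3375, -5.5622]
moment [0.0406, -0.3445, 0.0029]
opening 0.052
time_s 26.75
q [0.1393, 0.1465, -0.4363, 1.8825, 0.0684, 1.127, -1.5923]
eef_pos [0.4809, 0.0811, 0.2472]
tcp_rot [0.9887, 0.1498, 0.0, 0.0]
force [1.344, 1.0454, -6.7917]
moment [0.0595, -0.3382, -0.037]
opening 0.052
```

Emit:
{"fn": "play_rows", "kwargs": {"deltas": [[0,0,-0.001,0,0,0,0.045],[0,0,-0.001,0,0,0,0.045],[0,0,-0.001,0,0,0,0.045],[0,0,-0.001,0,0,0,0.045],[0,0,0,0,0,0,0.045],[0,0,0,0,0,0,0.045],[0,0,0,0,0,0,0.045],[0,0,0,0,0,0,0.045]]}}

```text
time_s: 27.75
eef_pos: [0.4809, 0.0811, 0.2512]
tcp_rot: [0.989, 0.15, -0.0, 0.0]
force: [1.9, 1.4, -7.7]
opening: 0.0516
```

```bash
cat > fr.py <<'E'
import sys,numpy as np,cv2
from bench import bot
F=[]
for i in range(int(sys.argv[2])):
    im=bot.get_image("wrist");F.append(bot.get_state()["force"])
cv2.imwrite(f"pics/{sys.argv[1]}.png",cv2.resize(im[120:270,180:340],None,fx=4,fy=4,interpolation=cv2.INTER_CUBIC))
s=bot.get_state();print(s["time_s"],s["eef_pos"],np.mean(F,0).round(2),np.array(F)[:,2].round(1))
E
python3 fr.py h17z 5
```

```text
28.0 [0.48091698 0.08108965 0.2512626 ] [ 1.97  0.87 -7.69] [-7.1 -7.6 -8.3 -8.1 -7.4]
```

View pics/h17z.png

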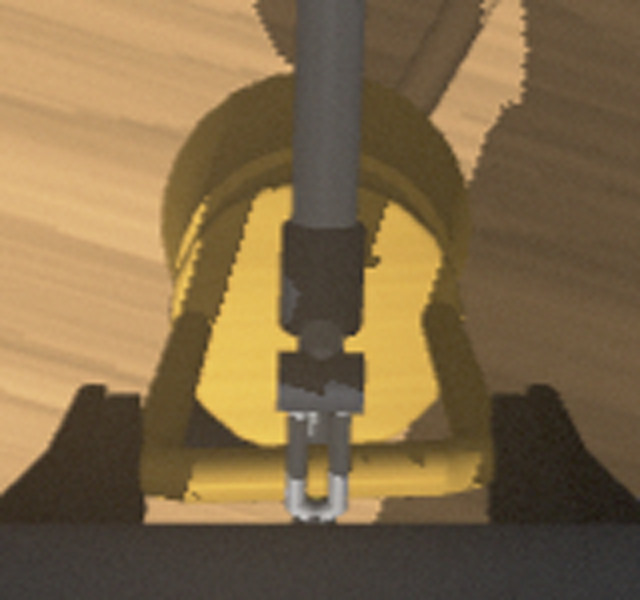

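Emit:
{"fn": "play_rows", "kwargs": {"deltas": [[0.0005,0,-0.001,0,0,0,0.045],[0.0005,0,-0.001,0,0,0,0.045],[0.0005,0,-0.001,0,0,0,0.045],[0.0005,0,-0.001,0,0,0,0.045],[0,0,0,0,0,0,0.045],[0,0,0,0,0,0,0.045],[0,0,0,0,0,0,0.045],[0,0,0,0,0,0,0.045]]}}

```text
time_s: 29.0
eef_pos: [0.4827, 0.0816, 0.2552]
tcp_rot: [0.989, 0.15, -0.0, 0.0]
force: [-3.1, -1.3, -8.2]
opening: 0.0518
```

```bash
python3 fr.py h18z 6
```

```text
29.3 [0.48274022 0.08168535 0.2552067 ] [-2.79 -1.1  -7.95] [-7.5 -7.5 -8.3 -8.2 -7.9 -8.3]
```

View pics/h18z.png

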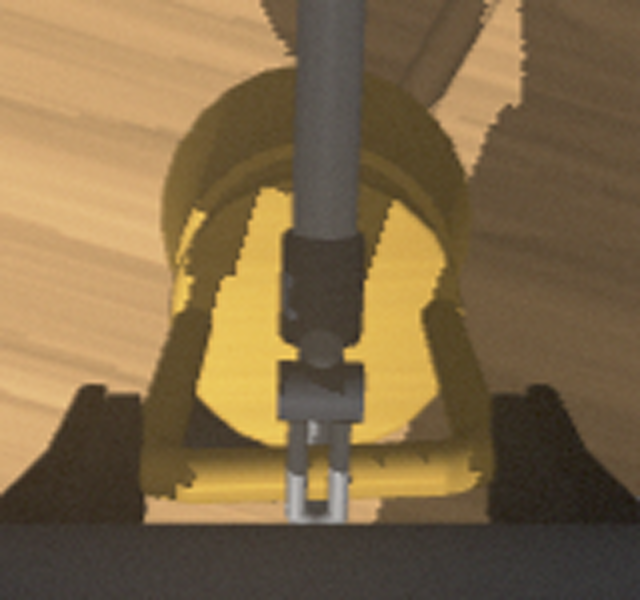

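Emit:
{"fn": "play_rows", "kwargs": {"deltas": [[-0.0005,0,-0.001,0,0,0,0.045],[-0.0005,0,-0.001,0,0,0,0.045],[0,0,-0.001,0,0,0,0.045],[0,0,-0.001,0,0,0,0.045],[0,0,0,0,0,0,0.045],[0,0,0,0,0,0,0.045],[0,0,0,0,0,0,0.045],[0,0,0,0,0,0,0.045]]}}

```text
time_s: 30.3
eef_pos: [0.482, 0.0814, 0.2593]
tcp_rot: [0.989, 0.15, 0.0, 0.0]
force: [2.4, 0.4, -9.2]
opening: 0.0515
```

```bash
python3 fr.py h19z 8
```

```text
30.7 [0.48189125 0.0814182  0.25925777] [ 2.92  0.66 -9.97] [ -9.6  -9.6 -10.6  -9.9 -10.3 -10.1  -9.4 -10.3]
```

View pics/h19z.png

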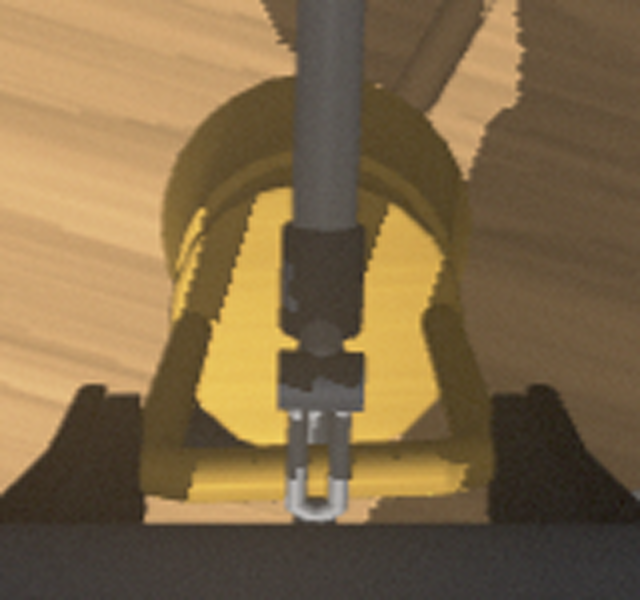

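The tug held at about 6.1 N upward and the gate stayed shut. Now I'll lower the bell until the hook carries its weight.

Emit:
{"fn": "play_rows", "kwargs": {"deltas": [[0,0,0.003,0,0,0,0.045],[0,0,0.006,0,0,0,0.045],[0,0,0.008,0,0,0,0.045],[0,0,0.008,0,0,0,0.045],[0,0,0.008,0,0,0,0.045],[0,0,0.008,0,0,0,0.045],[0,0,0.005,0,0,0,0.045],[0,0,0,0,0,0,0.045]]}}

```text
time_s: 31.7
eef_pos: [0.482, 0.0814, 0.2133]
tcp_rot: [0.989, 0.15, 0.0, 0.0]
force: [-0.1, 0.1, -1.8]
opening: 0.0515
```

```bash
python3 fr.py h20z 5
```

```text
31.95 [0.48199933 0.08141822 0.21355762] [-0.01  0.12 -1.87] [-1.6 -1.8 -1.6 -1.9 -2.3]
```

View pics/h20z.png

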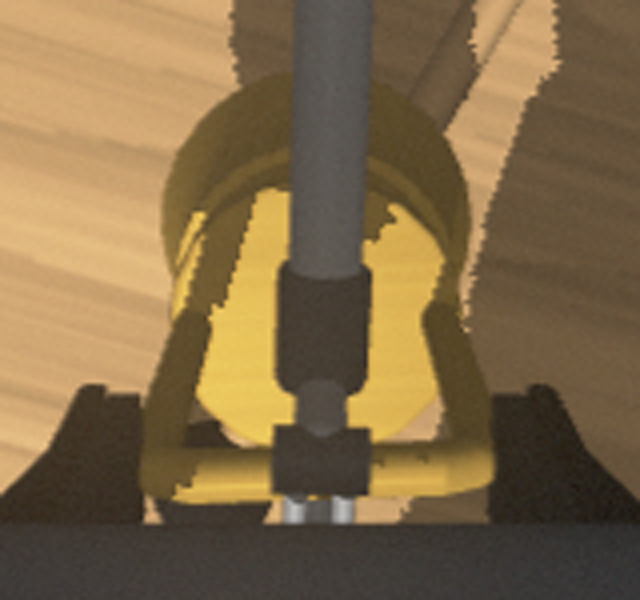

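Emit:
{"fn": "play_rows", "kwargs": {"deltas": [[0,0,0.001,0,0,0,0.045],[0,0,0.001,0,0,0,0.045],[0,0,0.001,0,0,0,0.045],[0,0,0.001,0,0,0,0.045],[0,0,0,0,0,0,0.045],[0,0,0,0,0,0,0.045],[0,0,0,0,0,0,0.045],[0,0,0,0,0,0,0.045]]}}

```text
time_s: 32.95
eef_pos: [0.4822, 0.0815, 0.2094]
tcp_rot: [0.989, 0.15, 0.0, -0.0]
force: [1.8, 0.6, -1.0]
opening: 0.0517
```

```bash
python3 fr.py h21z 8
```

```text
33.35 [0.48206961 0.08144768 0.20934512] [ 1.65  0.45 -0.9 ] [-0.8 -0.2 -0.8 -0.8 -1.2 -1.2 -0.8 -1.4]
```

Emit:
{"fn": "play_rows", "kwargs": {"deltas": [[0.0003,0,0.001,0,0,0,0.045],[0.0004,0,0.001,0,0,0,0.045],[0,0,0,0,0,0,0.045],[0,0,0,0,0,0,0.045],[0,0,0,0,0,0,0.045],[0,0,0,0,0,0,0.045],[0,0,0,0,0,0,0.045],[0,0,0,0,0,0,0.045]]}}

```text
time_s: 34.35
eef_pos: [0.4824, 0.0815, 0.2072]
tcp_rot: [0.989, 0.15, -0.0, 0.0]
force: [0.5, 0.3, -0.2]
opening: 0.0517
```

```bash
python3 fr.py h22z 8
```

```text
34.75 [0.48241615 0.08156882 0.20717807] [ 0.27  0.27 -0.15] [-0.1 -0.7  0.6 -0.2 -0.  -0.5  0.1 -0.4]
```

View pics/h22z.png

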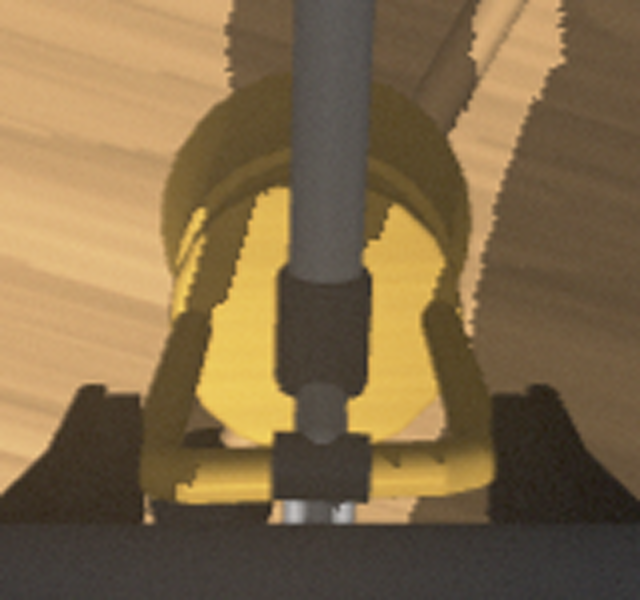

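Emit:
{"fn": "play_rows", "kwargs": {"deltas": [[0,0,0,0,0,0,0.053],[0,0,0,0,0,0,0.056],[0,0,0,0,0,0,0.06],[0,0,0,0,0,0,0.065],[0,0,0,0,0,0,0.072],[0,0,0,0,0,0,0.08],[0,0,0,0,0,0,0.087],[0,0,0,0,0,0,0.087]]}}

```text
time_s: 35.75
eef_pos: [0.4826, 0.0816, 0.2073]
tcp_rot: [0.989, 0.15, 0.0, 0.0]
force: [0.3, -0.4, -0.6]
opening: 0.0856
```

```bash
python3 fr.py h23z 2
```

```text
35.85 [0.48255418 0.08157965 0.20727218] [ 0.34  0.47 -0.62] [-0.5 -0.8]
```

View pics/h23z.png

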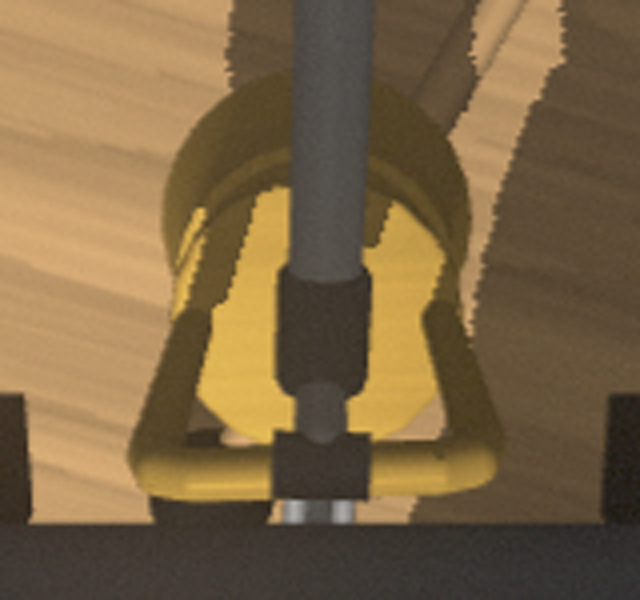

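The bell stays still after release, and the fingers are clear on both sides. I'll retreat straight up.

Emit:
{"fn": "play_rows", "kwargs": {"deltas": [[0,0,-0.005,0,0,0,0.087],[0,0,-0.015,0,0,0,0.087],[0,0,-0.02,0,0,0,0.087],[0,0,-0.03,0,0,0,0.087],[0,0,-0.03,0,0,0,0.087],[0,0,-0.03,0,0,0,0.087],[0,0,-0.02,0,0,0,0.087],[0,0,0,0,0,0,0.087]]}}

```text
time_s: 36.85
eef_pos: [0.4835, 0.082, 0.3597]
tcp_rot: [0.989, 0.15, 0.002, 0.0]
force: [0.2, -0.2, -0.3]
opening: 0.0867
```

Emit:
{"fn": "play_rows", "kwargs": {"deltas": [[0,0.02,0,0,0,0,0.087],[0,0.04,0,0,0,0,0.087],[0,0.04,0,0,0,0,0.087],[0,0.02,0,0,0,0,0.087],[0,0,0,0,0,0,0.087],[0,0,0,0,0,0,0.087],[0,0,0,0,0,0,0.087],[0,0,0,0,0,0,0.087]]}}

```text
time_s: 37.85
eef_pos: [0.5179, -0.032, 0.3574]
tcp_rot: [0.989, 0.151, 0.0, 0.0]
force: [-0.1, 1.6, -0.1]
opening: 0.0869
```

```bash
python3 snap.py f1 wrist scene top;  python3 snap.py f2 scene; python3 - <<'E'
import cv2,numpy as np
im=cv2.imread("pics/f1_scene.png")[130:250,230:350];cv2.imwrite("pics/f1s.png",cv2.resize(im,None,fx=5,fy=5,interpolation=cv2.INTER_CUBIC))
a=cv2.imread("pics/f1_scene.png");b=cv2.imread("pics/f2_scene.png");print(cv2.absdiff(a,b)[150:260,230:330].max())
E
```

```text
time_s 38.0
q [0.278, 0.1272, -0.3329, 1.6492, 0.0424, 1.3721, -1.3302]
eef_pos [0.518, -0.0326, 0.3574]
tcp_rot [0.9887, 0.1501, 0.0001, 0.0]
force [0.4888, -0.1278, -0.9647]
moment [-0.0233, 0.0052, 0.0576]
opening 0.0869
time_s 38.05
q [0.2781, 0.1272, -0.3328, 1.6492, 0.0424, 1.372, -1.3301]
eef_pos [0.518, -0.0327, 0.3573]
tcp_rot [0.9887, 0.1501, 0.0001, 0.0]
force [-0.0651, 0.2661, -0.363]
moment [-0.0174, -0.0048, 0.0511]
opening 0.0872
87
```

View pics/f1s.png

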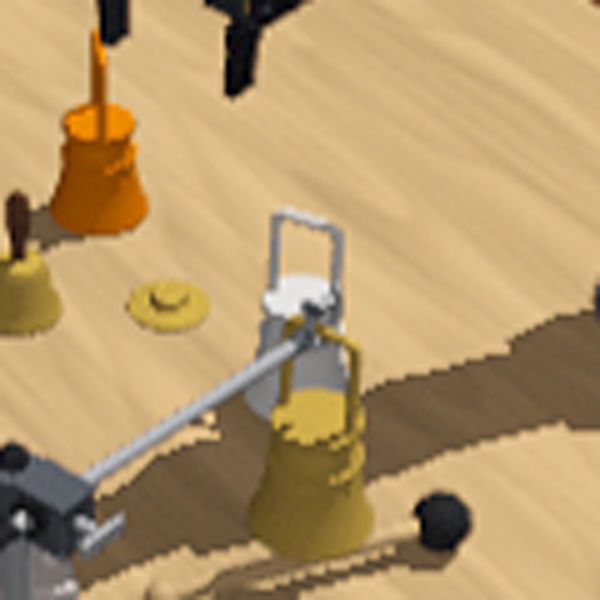

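View pics/f1_wrist.png

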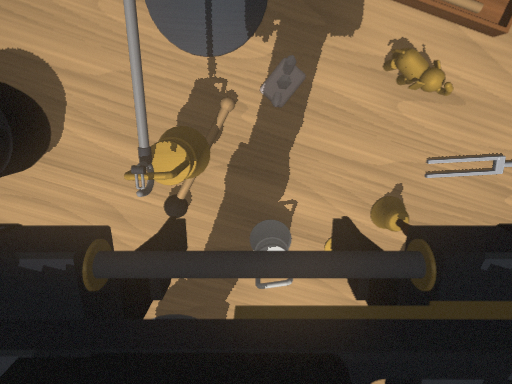

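View pics/f1_top.png

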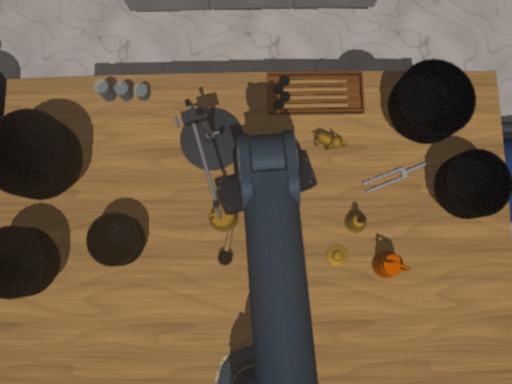

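The bell hangs upright and all the other things look to be in their places. I'll let it settle, then check that it is still and the gate is closed.

Emit:
{"fn": "play_rows", "kwargs": {"deltas": [[0,0,0,0,0,0,0.087],[0,0,0,0,0,0,0.087],[0,0,0,0,0,0,0.087],[0,0,0,0,0,0,0.087],[0,0,0,0,0,0,0.087],[0,0,0,0,0,0,0.087],[0,0,0,0,0,0,0.087],[0,0,0,0,0,0,0.087]]}}

```text
time_s: 39.05
eef_pos: [0.5181, -0.033, 0.3572]
tcp_rot: [0.989, 0.15, -0.0, 0.0]
force: [0.1, 0.1, -0.3]
opening: 0.087
```

Emit:
{"fn": "play_rows", "kwargs": {"deltas": [[0,0,0,0,0,0,0.087],[0,0,0,0,0,0,0.087],[0,0,0,0,0,0,0.087],[0,0,0,0,0,0,0.087],[0,0,0,0,0,0,0.087],[0,0,0,0,0,0,0.087],[0,0,0,0,0,0,0.087],[0,0,0,0,0,0,0.087]]}}

```text
time_s: 40.05
eef_pos: [0.5181, -0.033, 0.3573]
tcp_rot: [0.989, 0.15, 0.0, 0.0]
force: [0.1, 0.5, 0.3]
opening: 0.087
```

```bash
python3 - <<'E'
from bench import bot
import cv2,numpy as np
L=[bot.get_image("wrist") for _ in range(8)]
z=[cv2.GaussianBlur(i[130:200,110:215],(5,5),0) for i in L]
print([int(cv2.absdiff(z[0],k).max()) for k in z[1:]])
h=[cv2.inRange(cv2.cvtColor(i[120:200,110:215],cv2.COLOR_BGR2HSV),(18,120,40),(32,255,255)) for i in L]
for m in h: 
    M=cv2.moments(m,True);print(round(M["m10"]/M["m00"],2),round(M["m01"]/M["m00"],2),end='; ')
cv2.imwrite("pics/g1.png",cv2.resize(L[-1][120:205,100:220],None,fx=6,fy=6,interpolation=cv2.INTER_CUBIC));print(bot.get_state()["time_s"])
E
```

```text
[4, 4, 3, 4, 4, 4, 5]
66.03 36.59; 66.1 36.59; 66.17 36.55; 66.08 36.55; 66.04 36.59; 66.17 36.53; 66.1 36.61; 66.05 36.66; 40.45
```

View pics/g1.png

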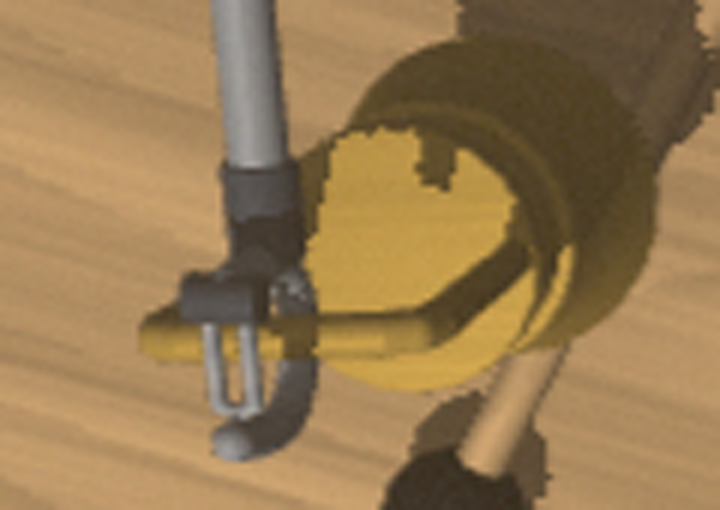

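The close-up shows the gate shut above the bar, with its tip at the nose around (235,410) and the bar below it in the bow. The bell is still, to within 0.2 px over eight frames. I'm handing the job in.

```bash
python3 -c "
from bench import bot
print(bot.job_done())"
```

```text
the job is handed in; nothing more can be done
None
```

I picked up the brass bell by its bail legs and hung it on the safety hook. I handed the job in at about 40 s; no verdict is reported.

- **Pressing through:** I brought the bail over the nose and pressed it down on the gate. The push reached about 6 N by the wrist readings, then dropped to about 2 N as the gate snapped shut above the bar.
- **Tug:** I pulled up to about 6.1 N vertical, with about 3 N sideways friction, for about a second. The gate stayed shut.
- **Release:** I lowered the bell until the hook carried its weight (−0.15 N mean on the wrist), opened the fingers and backed the arm away.

**Last checks:**
- The wrist close-up showed the gate closed over the bar, with the bar in the bow.
- The bell hung upright and still, moving less than 0.2 px over eight frames.
- The other things looked in place by eye in the top and scene views. The arm hid part of the top view, and I did not measure them again.

**Disagreements:**
- The gripper read 52 mm on the legs, where the text gives 58 mm.
- Two scene pictures taken just after the retreat differed a lot around the bell. I let it settle 2 s, and the wrist frames then showed it still.
- Wrist force readings scatter by about ±0.5 N, so the forces above are estimates. The highest load on the hook was about 7 N by these readings, against the 14 N limit.

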